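# Set the microscope's focus stop to the gauge

## Task

Set the microscope's focus stop so that its head cannot be run down onto the samples: pick up the red-handled gauge and slide its blade, flat on the base, under the brass foot of the stop until the line on the blade is below the middle of the foot. Then turn the blue stop knob until the foot just drags on the blade, so that it can still be drawn with a light pull of about 3 N, never clamping it hard. Leave the gauge in the gap, on its line and with that drag on it, so that I can feel it too, and leave the vials and the shell dish alone.

Things in the scene. Friction and masses are not known exactly. Their poses are not given: they have to be found in the camera images.
- stand: Ivory microscope base and column, fixed. Origin on the table below the stop screw's axis; z up, +y to the free rear edge, -y to column and head. Flat hard rear deck 30 mm high: x -120 to 120, y -85 to 45 mm. Column from y -85 on, head beyond it, up to 380 mm high. Stop bracket arm over y -85 to 13, 30 mm wide, 78 to 94 mm high. A vial stands on the deck's +x side; its -x side is empty.
- stop_axis (a point): Steel spot on the deck, 30 mm above the table, straight below the stop's brass foot (17 mm across, flat): the gauge's mark belongs here. Slide the blade in along the stand's +x from the empty -x side, lying flat on the deck. The foot only moves up and down; it starts with 1.0 to 2.8 mm of play over a 3 mm blade. It is sprung: past first touch its squeeze grows by 19 N per rad of the knob.
- knob_grip (a point): Centre of the blue fluted stop knob on top of the bracket: round, upright axis, 36 mm across, 34 mm tall (107 to 141 mm above the table, the same to 1 mm at all times). Stiff to turn (0.05 N m); stays where it is left and does not rise or sink.
- stop_knob (a joint): Angle of the stop knob, rad; grows clockwise seen from above, which lowers the foot 6 mm a turn (0.95 mm per rad). Free from -0.2 to 5. The focus block is parked at a slightly different height each time, so the angle at which the foot touches differs too.
- gauge_grip (a point): Centre for gripping the gauge's upright red handle: 10 mm thick (y), 28 mm long (x), its top 14 mm above this point, underside of the blade 26 mm below. x axis along the blade to its tip. The gauge weighs 55 to 90 g and starts lying on the table.
- gauge_mark (a point): Gauging point on the steel blade, 90 mm ahead of the handle's centre along x, at the engraved line, half-way through the 3 mm blade. The blade is 20 mm wide; its thinned tip ends 21 mm beyond the mark. Drawn lengthwise, the blade drags with about 0.6 times the foot's squeeze (0.5 to 0.7).
- vial_deck_mid (a point): Sample vial with red cap, 31 mm across, 60 mm tall, on the deck; this point is half-way up. Leave it alone.
- vial_table_mid (a point): The same kind of vial, standing on the table. Leave it alone.
- shell_dish: Shallow dish of shells, 90 mm across, 14 mm tall, on the table; origin under its centre. Leave it alone.

How it is judged:
By the outcome, as a careful person would: the job done as asked, in the order asked, and still so for the second after the job is handed in, with the robot touching nothing.
It also fails if it takes over 72 s, if anything falls off the work surface, if the arm or the gripper's body presses on something with over 40 N, if the wrist force passes 120 N, or if a joint passes its speed limit or range.

## Robot

A 7-joint arm with a two-finger parallel gripper is mounted at the origin on the work surface. World frame = base frame: x ahead of the robot, y to its left, z up, the work surface at z = 0. Lengths are in m, angles in rad, forces in N, time in s.
With the tool pointing down it reaches from about 0.4 to 0.85 m from the base axis. Payload 4.5 kg.
Tool frame: the origin (TCP) lies midway between the tips of the shut fingers; the grasp point (between the pads) lies 19 mm behind it (r.hold_point_z is the distance from the TCP to the grasp point, in m); z points along the fingers, y is the direction in which the jaws open and shut (so a half turn about z gives the same grasp; the last joint's range is limited). The gripper opens to 88 mm and grips with 3 to 60 N. Pads are 18 mm wide; open, the fingers measure 123 mm over their backs; the gripper's body (75 mm by 187 mm) begins 45 mm behind the grasp point.
Start: joints at [1.199, 0.689, -0.195, 1.565, 0.157, 0.902, -0.215], TCP at [0.247, -0.574, 0.239] pointing down, gripper open.
Joint ranges: [-3.01, 3.01], [-0.46, 2.08], [-1.47, 1.51], [0.13, 2.56], [-1, 4.14], [0.04, 2.09], [-2.66, 2.66]. Speed limits (rad/s): [2.57, 2.57, 3.14, 3.14, 3.14, 3.14, 3.14].

## Interface

Orientations are given as a unit quaternion [x, y, z, w].
In Python, from plant import r gives the robot as it stands. The module is installed in compiled form; this text tells all that it offers.
- The arm moves only by the tool move_arm, never from a script. Its arguments are lists of equal length, an entry for each row: "turn": the turn, a rotation vector about the tool's x, y, z in units of 2 pi rad (1.0 is 2 pi rad), a list of three; "dp": the shift along the tool's x, y, z in units of 2.5 cm (1.0 is 2.5 cm), a list of three; "jaw": the closure, from -1 (fully open) to 1 (shut), so that 0 is half open. In form: {"turn": [[wx, wy, wz], ...], "dp": [[x, y, z], ...], "jaw": [jaw, ...]}. A call has 1 to 10 rows; each row shifts and turns the commanded pose from where the row before left it, along the tool's axes as they then stand; what a row does not reach is not made up. A row lasts 1/12 s, in which the tool goes at most 41.7 mm and 7.16 degrees, less where a joint would pass 70% of its speed; a pose out of reach is approached as far as the arm can. A call with a number of a shift or a turn outside -1 to 1 is refused whole. A call with a gripper value outside its range is refused whole. The fingers move at their own pace and stop on an object; "newtons" is the grip in N (left out, the last holds). Time passes only in rows, so rows that do not move let the fingers close. It gives the time, the measured TCP pose, the force and the opening at its end, in the units of the state.
- r.get_state(): the state, without advancing time (a new reading comes with each control period).
- r.snapshot(name): name is "side" or "top" or "wrist"; returns a dict with "frame" (420x560x3 uint8, blue, green, red), "mtx" (3x3 intrinsics, pixels), "k1" (the pictures are not rectified: a ray, as slopes to the right and down, at radius r is drawn at 1 + k1 r^2 times it, then the intrinsics apply), "origin" and "orientation" of the camera in the world; the wrist camera has in their place "tool_from_camera" (4x4, takes a point from camera to tool coordinates, whose origin is the TCP and whose axes are the flange's). Camera axes: x right, y up, looking along -z (the intrinsics and any distortion apply to the point x, -y, -z); pixel columns grow to the right and rows downward; lengths in m; the calibration is good to about 2 mm. A picture is of the moment at which its call begins: read the wrist's pose just before it. There is no depth.
- r.finish_job(): hands the job in, once; it reports no verdict.
The state is a dict: "clock": time; "q": joint angles; "qd": joint speeds; "joint_torque": joint torques, N m; "tool_pos": TCP position; "eef_rot": TCP orientation; "contact_force": force on the tool from outside, world axes, zero at the start; "moment": the same for the moment, N m; "opening": opening from 0.0 (shut) to 1.0 (fully open).
Only numpy, scipy, OpenCV 4.12 (cv2) and the standard library are available. Lean on these libraries where they do the work, as an engineer would, in place of code of your own. Each camera call takes 0.05 s, during which the arm holds its last target.

## Working session

There is one attempt and no reset: what is moved stays moved. The work goes in short steps, Python scripts to look and compute and a tool call to move; the robot and the scene stay as the last step left them, time stands still between calls to the robot, and variables do not carry over. Pictures are saved under pics/ and viewed, and the job is handed in when it is done.

Besides the shell and the picture viewer there is one more tool, called after ">>>" as name(argument=value, ...), one argument or row to a line, values as JSON. move_arm: Moves the arm, as the interface text tells. Shifts and turns lie within -1 to 1; 1 stands for 2.5 cm of shift or 2 pi rad of turn. Its arguments: {"type":"object","properties":{"turn":{"type":"array","items":{"type":"array","items":{"type":"number","minimum":-1,"maximum":1}}},"dp":{"type":"array","items":{"type":"array","items":{"type":"number","minimum":-1,"maximum":1}}},"jaw":{"type":"array","items":{"type":"number"}},"newtons":{"type":"number"}},"required":["turn","dp","jaw"]}

```bash
mkdir -p pics; cat > h.py <<'E'
import numpy as np, cv2
from plant import r
from scipy.spatial.transform import Rotation as R
def snap(n,fn):
    st=r.get_state(); s=r.snapshot(n); cv2.imwrite('pics/'+fn+'.png',s['frame'])
    if 'origin' in s:
        o=np.array(s['origin']); q=np.array(s['orientation']); M=R.from_quat(q).as_matrix() if q.size==4 else q
    else:
        T=np.array(s['tool_from_camera']); Rt=R.from_quat(st['eef_rot']).as_matrix()
        M=Rt@T[:3,:3]; o=Rt@T[:3,3]+np.array(st['tool_pos'])
    np.savez('pics/'+fn+'.npz',K=s['mtx'],k1=s['k1'],o=o,M=M)
    return s['frame']
def cal(fn):
    d=np.load('pics/'+fn+'.npz'); return d['K'],float(d['k1']),d['o'],d['M']
def ray(fn,px):
    K,k1,o,M=cal(fn)
    u=cv2.undistortPoints(np.array([[px]],float),K,np.array([k1,0,0,0.]))[0,0]
    d=M@np.array([u[0],-u[1],-1]); return o,d/np.linalg.norm(d)
def onz(fn,px,z):
    o,d=ray(fn,px); return o+d*(z-o[2])/d[2]
def proj(fn,p):
    K,k1,o,M=cal(fn); c=M.T@(np.array(p)-o); a=np.array([c[0],-c[1]])/-c[2]
    a=a*(1+k1*(a@a)); return (K@[a[0],a[1],1])[:2]
def tri(l):
    A=np.zeros((3,3));b=np.zeros(3)
    for fn,px in l:
        o,d=ray(fn,px);P=np.eye(3)-np.outer(d,d);A+=P;b+=P@o
    x=np.linalg.solve(A,b); return x,[np.linalg.norm((np.eye(3)-np.outer(ray(f,p)[1],ray(f,p)[1]))@(x-ray(f,p)[0])) for f,p in l]
E
python3 - <<'E'
from h import *
print(r.get_state(), r.hold_point_z)
for n in('side','top','wrist'): snap(n,n+'0'); print(n,cal(n+'0'))
E
```

```text
{'clock': 0.0, 'q': array([ 1.1987873 ,  0.68995105, -0.19452419,  1.56632858,  0.15729422,
        0.90250858, -0.21508413]), 'qd': array([ 3.59306487e-04,  7.34080729e-04,  1.62625810e-03,  2.05624290e-03,
       -4.06085329e-05,  4.54569202e-04, -5.27446527e-04]), 'joint_torque': array([ 2.65002818e-04, -5.27549100e+01, -1.26667354e+00, -1.53425092e+01,
       -5.26529015e-02,  6.62080856e-03,  1.91033205e-04]), 'tool_pos': array([ 0.24643936, -0.57368121,  0.23793496]), 'eef_rot': array([ 9.79474663e-01,  2.01565302e-01, -2.42279496e-04, -8.68843992e-04]), 'contact_force': array([ 0.42574836,  0.31846391, -0.31402752]), 'moment': array([-0.02169574,  0.04540223,  0.00134572]), 'opening': 1.0017309075067449} 0.0187
side (array([[402.638376  ,   0.        , 281.36120454],
       [  0.        , 402.638376  , 201.86856393],
       [  0.        ,   0.        ,   1.        ]]), -0.03236547246538498, array([ 0.26850332, -0.12985008,  0.61789697]), array([[ 6.79206713e-01,  5.63529691e-01, -4.70226040e-01],
       [-7.33946726e-01,  5.20917703e-01, -4.35851982e-01],
       [-6.66463915e-04,  6.41154454e-01,  7.67411573e-01]]))
top (array([[515.10634514,   0.        , 281.9475463 ],
       [  0.        , 515.10634514, 215.79360031],
       [  0.        ,   0.        ,   1.        ]]), -0.020898673474956945, array([0.50469501, 0.14350001, 0.94337614]), array([[-0.01021454,  0.99318527, -0.11609772],
       [-0.9998746 , -0.00873965,  0.01320588],
       [ 0.01210124,  0.11621805,  0.99315   ]]))
wrist (array([[356.93331643,   0.        , 279.90664128],
       [  0.        , 356.93331643, 211.09619271],
       [  0.        ,   0.        ,   1.        ]]), -0.09348701864370185, array([ 0.31039527, -0.5459854 ,  0.38322124]), array([[ 3.94970235e-01,  8.83980119e-01,  2.50155277e-01],
       [-9.18693842e-01,  3.80156426e-01,  1.07157443e-01],
       [-3.73086505e-04, -2.72140113e-01,  9.62257564e-01]]))
```

View pics/side0.png

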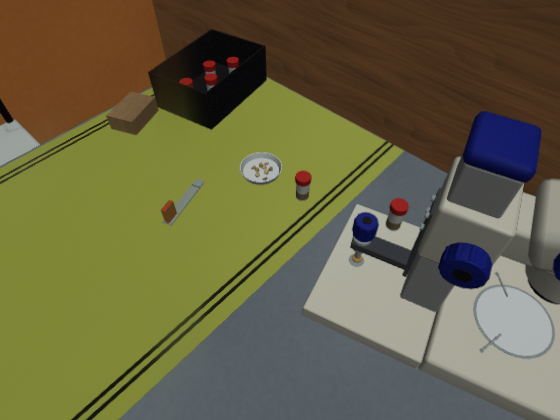

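View pics/top0.png

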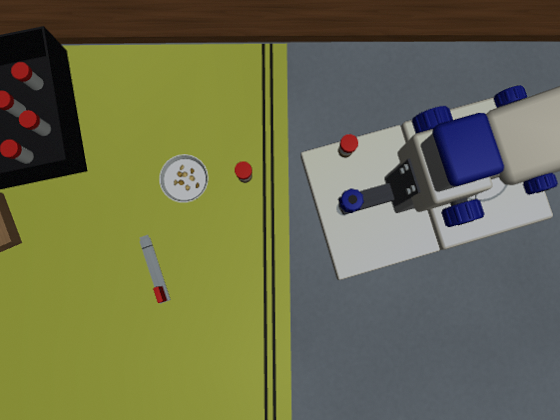

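View pics/wrist0.png

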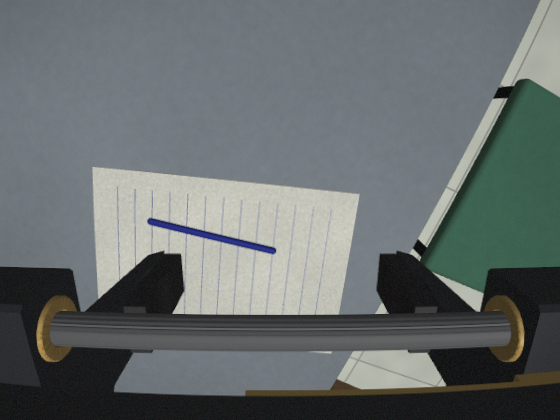

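The side view shows the gauge handle at about (168,211) with its tip at (198,183), the knob at (366,226) and the brass foot at (357,257). The top view shows the handle at (160,294), the tip at (146,240) and the knob at (351,201). Next I'll measure these with colour masks.

```bash
python3 - <<'E'
from h import *
for n in('top0','side0'):
    im=cv2.imread(f'pics/{n}.png'); hsv=cv2.cvtColor(im,cv2.COLOR_BGR2HSV)
    red=((hsv[...,0]<12)|(hsv[...,0]>172))&(hsv[...,1]>150)&(hsv[...,2]>60)
    blue=(hsv[...,0]>110)&(hsv[...,0]<130)&(hsv[...,1]>150)&(hsv[...,2]>40)
    for nm,m in(('red',red),('blue',blue)):
        c,l,s,ce=cv2.connectedComponentsWithStats(m.astype(np.uint8))
        for i in range(1,c):
            if s[i,4]>40: print(n,nm,s[i],ce[i].round(1))
im=cv2.imread('pics/top0.png'); cv2.imwrite('pics/c1.png',cv2.resize(im[220:320,110:200],None,fx=6,fy=6,interpolation=cv2.INTER_CUBIC))
cv2.imwrite('pics/c2.png',cv2.resize(im[120:290,290:450],None,fx=3.5,fy=3.5,interpolation=cv2.INTER_CUBIC))
im=cv2.imread('pics/side0.png'); cv2.imwrite('pics/c3.png',cv2.resize(im[190:360,300:450],None,fx=3.5,fy=3.5,interpolation=cv2.INTER_CUBIC))
cv2.imwrite('pics/c4.png',cv2.resize(im[170:230,150:220],None,fx=8,fy=8,interpolation=cv2.INTER_CUBIC))
E
```

```text
top0 red [ 11  62  21  19 310] [21. 71.]
top0 red [  0  90  14  20 209] [ 5.5 99.7]
top0 red [ 19 110  21  19 300] [ 28.7 119.2]
top0 red [340 134  18  19 240] [348.7 142.8]
top0 red [  0 139  22  19 321] [  9.9 148.3]
top0 red [235 162  17  17 235] [242.9 170. ]
top0 red [153 287  13  16 130] [159.2 294.2]
top0 blue [497  85  30  21 383] [511.3  94.7]
top0 blue [ 414  106   90   80 4093] [462.9 144.2]
top0 blue [527 173  30  20 395] [541.9 182.6]
top0 blue [341 189  23  22 316] [351.8 199.9]
top0 blue [445 199  39  27 682] [463.9 212.2]
side0 red [226  57  13  11 115] [232.5  61.7]
side0 red [203  60  13  12 119] [209.2  65.4]
side0 red [204  74  13  11 122] [210.5  78.8]
side0 red [179  78  14   9  93] [186.3  81.6]
side0 red [295 171  16  15 188] [302.9 177.9]
side0 red [391 198  17  18 230] [399.1 206.4]
side0 red [162 201  11  11  49] [166.8 205.6]
side0 blue [ 465  112   76   69 3719] [504.  144.9]
side0 blue [353 213  25  29 484] [365.  227.5]
side0 blue [ 439  243   53   45 1631] [465.9 263.8]
side0 blue [556 266   4  14  42] [557.8 272.7]
```

View pics/c1.png

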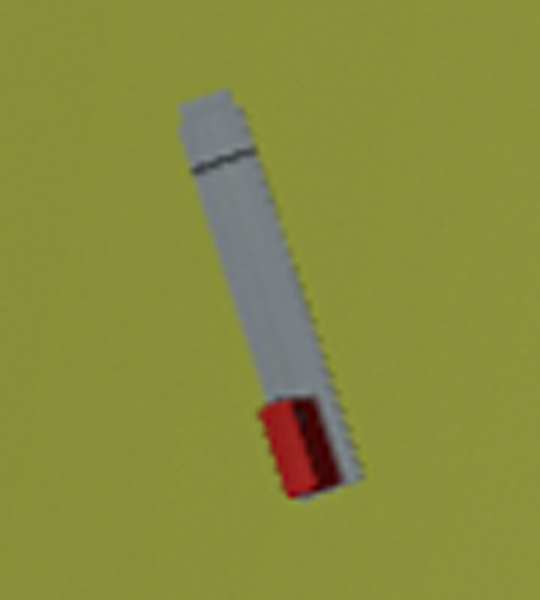

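View pics/c2.png

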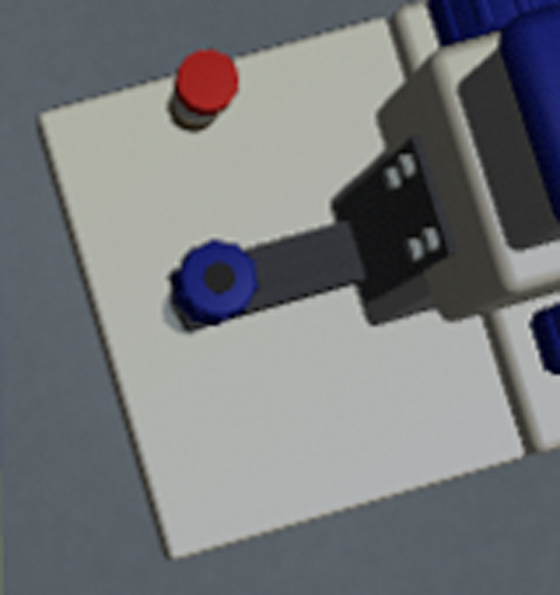

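View pics/c3.png

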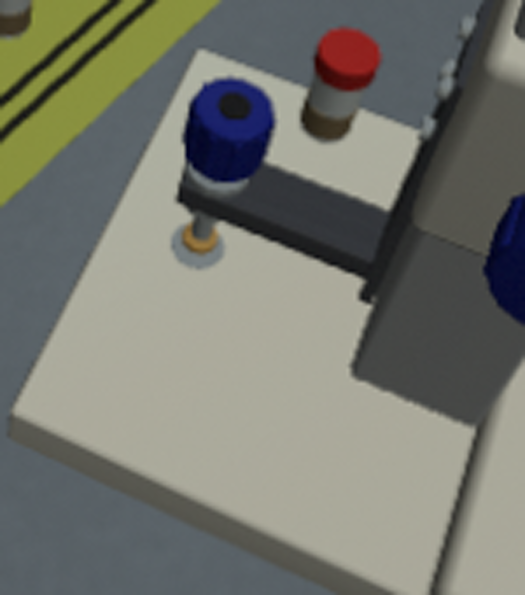

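View pics/c4.png

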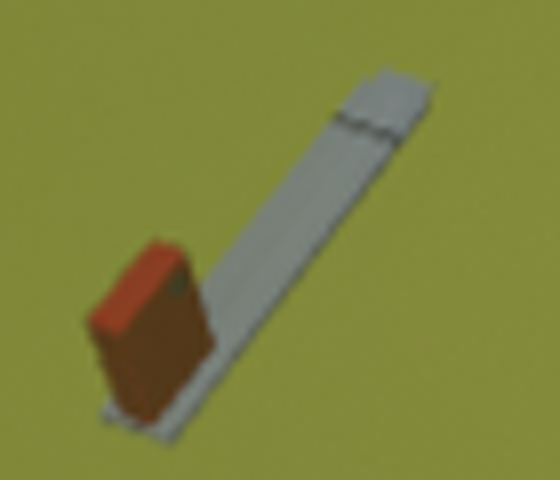

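```bash
python3 - <<'E'
from h import *
T=lambda x,y,s,ox,oy:(ox+(x+.5)/s-.5,oy+(y+.5)/s-.5)
c2=lambda x,y:T(x,y,3.5,290,120); c1=lambda x,y:T(x,y,6,110,220)
c3=lambda x,y:T(x,y,3.5,300,190); c4=lambda x,y:T(x,y,8,150,170)
A=onz('top0',c2(40,115),.03);B=onz('top0',c2(170,558),.03);C=onz('top0',c2(525,455),.03)
print('corners',A,B,C,np.linalg.norm(A-B),np.linalg.norm(B-C))
ex=(A-B)/np.linalg.norm(A-B); print('stand yaw',np.degrees(np.arctan2(ex[1],ex[0])))
ey=np.array([-ex[1],ex[0],0])
print('axis from corners',(A+B)/2-45e-3*ey)
A=onz('side0',c3(200,48),.03);B=onz('side0',c3(12,415),.03);C=onz('side0',c3(430,130),.03)
print('side corners',A,B,np.linalg.norm(A-B)); ex=(A-B)/np.linalg.norm(A-B);print(np.degrees(np.arctan2(ex[1],ex[0])));ey=np.array([-ex[1],ex[0],0]);print((A+B)/2-45e-3*ey)
print('spot side',onz('side0',c3(198,245),.03))
print('knob top: top cam',onz('top0',c2(219,277),.141), 'side',onz('side0',c3(234,107),.141), tri([('top0',c2(219,277)),('side0',c3(234,107))]))
print('knob mid',onz('side0',(365,227.5),.128))
# gauge
ml=onz('top0',c1(193,171),.003);mr=onz('top0',c1(256,150),.003);print('mark top',(ml+mr)/2,np.linalg.norm(ml-mr))
ml=onz('side0',c4(333,116),.003);mr=onz('side0',c4(402,143),.003);print('mark side',(ml+mr)/2,np.linalg.norm(ml-mr))
h=[onz('top0',c1(*p),.04) for p in((261,410),(296,398),(319,485),(288,496))];print('handle top',np.mean(h,0),np.linalg.norm(h[0]-h[1]),np.linalg.norm(h[1]-h[2]))
h=[onz('side0',c4(*p),.04) for p in((90,320),(120,335),(185,258),(155,240))];print('handle side',np.mean(h,0),np.linalg.norm(h[0]-h[1]),np.linalg.norm(h[1]-h[2]))
l=[onz('top0',c1(*p),.003) for p in((193,171),(256,150),(362,480),(268,402))]
print('blade yaw',[np.degrees(np.arctan2(*(l[a]-l[b])[1::-1])) for a,b in((1,2),(0,3))])
for n,z in(('vdeck',.09),('vt',.06)):print(n,onz('top0',(348.7,142.8) if n=='vdeck' else (242.9,170),z))
print('dish',onz('top0',(184,178),.007))
E
```

```text
corners [0.72668551 0.09550337 0.03      ] [0.4982542  0.03327797 0.03      ] [ 0.54826588 -0.14905094  0.03      ] 0.23675485927071166 0.18906348411904303
stand yaw 15.237829213267991
axis from corners [0.62429704 0.02097272 0.03      ]
side corners [0.72323633 0.09638709 0.03      ] [0.49291375 0.03216305 0.03      ] 0.23910921538654897
15.580801019094556
[0.62016191 0.0209287  0.03      ]
spot side [0.62117054 0.02352253 0.03      ]
knob top: top cam [0.62453272 0.02168383 0.141     ] side [0.62063435 0.0237569  0.141     ] (array([0.62353211, 0.02297659, 0.13913602]), [np.float64(0.001985382449747005), np.float64(0.0019853824497468677)])
knob mid [0.61731162 0.02161383 0.128     ]
mark top [0.56075392 0.37751335 0.003     ] 0.019995370064985342
mark side [0.5568505  0.37888838 0.003     ] 0.021326213045071245
handle top [0.47554677 0.34754042 0.04      ] 0.010605302197612231 0.02592690856137193
handle side [0.4712913  0.34892962 0.04      ] 0.008957585798848105 0.02556370341883371
blade yaw [np.float64(18.658526955776388), np.float64(18.97350009409448)]
vdeck [0.72840728 0.01737176 0.09      ]
vt [0.68895491 0.19902584 0.06      ]
dish [0.68589029 0.31090799 0.007     ]
```

Lengths check out: the deck edge measures 237 mm (given 240), the mark line 20 mm, and handle to mark 90.4 mm. The two cameras differ by about 4 mm, so I'll refine with the wrist camera. First I swing over to the gauge, staying clear of the microscope.

>>> move_arm(
  turn=[
    [0,0,0],
    [0,0,0],
    [0,0,0],
    [0,0,0],
    [0,0,0],
    [0,0,0],
    [0,0,0],
    [0,0,0],
    [0,0,0],
    [0,0,0],
  ],
  dp=[
    [1,-0.9,0],
    [1,-0.9,0],
    [1,-0.9,0],
    [1,-0.9,0],
    [1,-0.9,0],
    [1,-0.9,0],
    [1,-0.9,0],
    [1,-0.9,0],
    [1,-0.9,0],
    [1,-0.9,0],
  ],
  jaw=[-1,-1,-1,-1,-1,-1,-1,-1,-1,-1],
)

```text
clock: 0.98
tool_pos: [0.3879, -0.2673, 0.2387]
eef_rot: [0.98, 0.201, -0.0, -0.0]
contact_force: [-0.0, -0.8, -0.2]
opening: 0.997
```

>>> move_arm(
  turn=[
    [0,0,0],
    [0,0,0],
    [0,0,0],
    [0,0,0],
    [0,0,0],
    [0,0,0],
    [0,0,0],
    [0,0,0],
    [0,0,0],
    [0,0,0],
  ],
  dp=[
    [0.56,-1,0],
    [0.56,-1,0],
    [0.56,-1,0],
    [0.56,-1,0],
    [0.56,-1,0],
    [0.56,-1,0],
    [0.56,-1,0],
    [0.56,-1,0],
    [0.56,-1,0],
    [0.56,-1,0],
  ],
  jaw=[-1,-1,-1,-1,-1,-1,-1,-1,-1,-1],
)

```text
clock: 1.82
tool_pos: [0.4174, 0.0175, 0.2387]
eef_rot: [0.979, 0.202, -0.0, 0.0]
contact_force: [0.3, 0.4, -0.1]
opening: 1.003
```

>>> move_arm(
  turn=[
    [0,0,0.003],
    [0,0,0.003],
    [0,0,0.003],
    [0,0,0.003],
    [0,0,0],
    [0,0,0],
    [0,0,0],
    [0,0,0],
    [0,0,0],
    [0,0,0],
  ],
  dp=[
    [0.5,-1,0],
    [0.5,-1,0],
    [0.5,-1,0],
    [0.5,-1,0],
    [0.5,-1,0],
    [0.5,-1,0.2],
    [0.5,-1,0.2],
    [0.5,-1,0.2],
    [0.5,-1,0.2],
    [0.5,-1,0.2],
  ],
  jaw=[-1,-1,-1,-1,-1,-1,-1,-1,-1,-1],
)

```text
clock: 2.65
tool_pos: [0.4493, 0.2951, 0.2132]
eef_rot: [0.986, 0.165, -0.0, 0.0]
contact_force: [0.1, -0.8, 0.6]
opening: 0.995
```

```bash
cat >> h.py <<'E'
def go(p,q=None,yaw=None):
    st=r.get_state();Rt=R.from_quat(st['eef_rot']).as_matrix()
    d=Rt.T@(np.array(p)-st['tool_pos']); x=Rt[:,0]
    y=np.degrees(np.arctan2(x[1],x[0]))
    print('tcp',np.round(st['tool_pos'],4),'yaw',y.round(2),'tilt',np.round(Rt[:2,2],4),'units',np.round(d/.025,3), 'F',np.round(st['contact_force'],2),'M',np.round(st['moment'],3),'t',st['clock'])
    if yaw is not None: print('turn z units',(-(yaw-y)/360).round(4))
E
python3 - <<'E'
from h import *
snap('wrist','w1'); go([.4734,.3482,.10],yaw=18.9)
print(proj('w1',[.4734,.3482,.04]),proj('w1',[.5588,.3782,.003]))
E
```

```text
tcp [0.4491 0.3026 0.2126] yaw 19.34 tilt [0.0006 0.0062] units [ 1.512 -1.375  4.517] F [ 1.48  6.07 -0.08] M [ 0.402 -0.049  0.029] t 2.7
turn z units 0.0012
[232.01342353 145.37650823] [233.7273786   44.58498635]
```

View pics/w1.png

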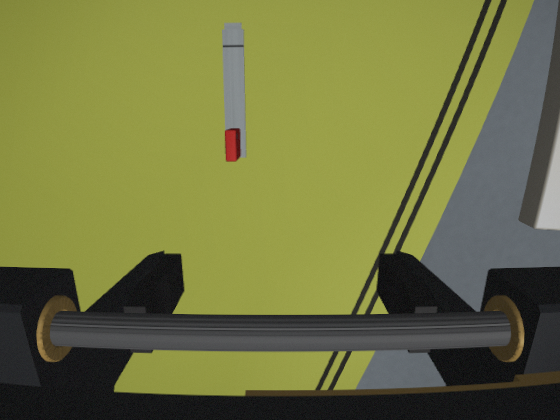

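The wrist view shows the handle at (232,145) and the mark at (233,45), within 1 px of the averaged prediction. The arm was still settling, so I'll make the move and look again.

>>> move_arm(
  turn=[
    [0,0,0.001],
    [0,0,0],
    [0,0,0],
    [0,0,0],
    [0,0,0],
  ],
  dp=[
    [0.5,-0.45,0.7],
    [0.5,-0.45,0.7],
    [0.5,-0.45,0.7],
    [0,0,0.4],
    [0,0,0],
  ],
  jaw=[-0.4,-0.4,-0.4,-0.4,-0.4],
)

```text
clock: 3.12
tool_pos: [0.4726, 0.3369, 0.1488]
eef_rot: [0.987, 0.162, -0.002, 0.001]
contact_force: [0.3, 0.2, -1.2]
opening: 0.701
```

```bash
python3 - <<'E'
from h import *
snap('wrist','w2'); go([.4734,.3482,.0073],yaw=18.9)
print(proj('w2',[.4734,.3482,.04]),proj('w2',[.5588,.3782,.003]))
E
```

```text
tcp [0.4731 0.3363 0.1501] yaw 18.57 tilt [-0.0027 -0.0027] units [ 0.184 -0.456  5.709] F [-0.7  -0.43  0.64] M [ 0.032 -0.01  -0.025] t 3.1667
turn z units -0.0009
[265.65499774 202.00631524] [264.79140334  76.91377809]
```

View pics/w2.png

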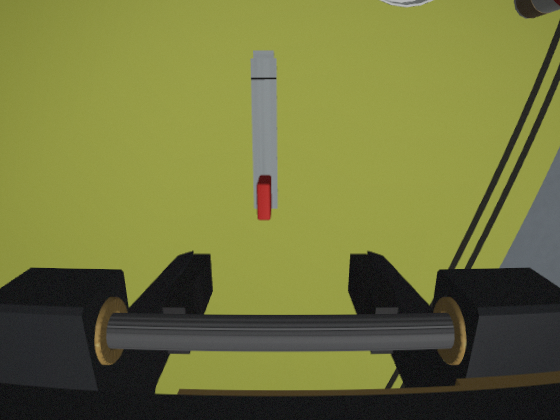

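Handle at (264,198) and mark at (264,78), blade vertical in the image, all within about 1 mm of prediction. Before gripping I'll check the microscope's side knob for clearance, and then descend.

```bash
python3 - <<'E'
from h import *
im=cv2.imread('pics/w2.png'); hsv=cv2.cvtColor(im,cv2.COLOR_BGR2HSV)
m=((hsv[...,0]<12)|(hsv[...,0]>172))&(hsv[...,1]>150)&(hsv[...,2]>60)
m[:, 400:]=0
ys,xs=np.nonzero(m); print(xs.mean(),ys.mean(),ys.min(),ys.max())
# top face far edge / near edge
print('far edge',onz('w2',(264,176),.04),'near',onz('w2',(264,219),.04)); print('mark',onz('w2',(264,78.3),.003))
p,e=tri([('top0',(463.9,212.2)),('side0',(465.9,263.8))]); print(p,e)
a=np.radians(15.4); d=p-[.6222,.0222,0]; print('stand xy',d[0]*np.cos(a)+d[1]*np.sin(a),-d[0]*np.sin(a)+d[1]*np.cos(a))
go([.4734,.3482,.010],yaw=18.9)
E
```

```text
263.93617021276594 197.52836879432624 176 219
far edge [0.49141363 0.35531672 0.04      ] near [0.46058137 0.34532894 0.04      ]
mark [0.55762159 0.37845918 0.003     ]
[ 0.59126969 -0.12414383  0.21812487] [np.float64(0.002145211524612116), np.float64(0.002145211524612201)]
stand xy -0.06868226941823502 -0.1328756814938123
tcp [0.4731 0.3363 0.1501] yaw 18.57 tilt [-0.0027 -0.0027] units [ 0.183 -0.455  5.601] F [-0.7  -0.43  0.64] M [ 0.032 -0.01  -0.025] t 3.1667
turn z units -0.0009
```

```bash
python3 - <<'E'
from h import *
a=np.radians(15.4)
def st(p): d=p-np.array([.6222,.0222,0]); return np.round([d[0]*np.cos(a)+d[1]*np.sin(a),-d[0]*np.sin(a)+d[1]*np.cos(a),p[2]],4)
for px in((445,207),(450,225),(484,218),(445,200)):
  for z in(.2,.23):print(px,st(onz('top0',px,z)))
go([.4731,.349,.010],yaw=18.9)
E
```

```text
(445, 207) [-0.0529 -0.1177  0.2   ]
(445, 207) [-0.054 -0.107  0.23 ]
(450, 225) [-0.0801 -0.1166  0.2   ]
(450, 225) [-0.0802 -0.1059  0.23  ]
(484, 218) [-0.0841 -0.1681  0.2   ]
(484, 218) [-0.084  -0.1553  0.23  ]
(445, 200) [-0.0431 -0.121   0.2   ]
(445, 200) [-0.0446 -0.1101  0.23  ]
tcp [0.4731 0.3363 0.1501] yaw 18.57 tilt [-0.0027 -0.0027] units [ 0.182 -0.49   5.601] F [-0.7  -0.43  0.64] M [ 0.032 -0.01  -0.025] t 3.1667
turn z units -0.0009
```

```bash
python3 - <<'E'
from h import *
im=cv2.imread('pics/top0.png'); cv2.imwrite('pics/c5.png',cv2.resize(im[80:280,380:560],None,fx=3,fy=3,interpolation=cv2.INTER_CUBIC))
E
```

```text
(no output)
```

View pics/c5.png

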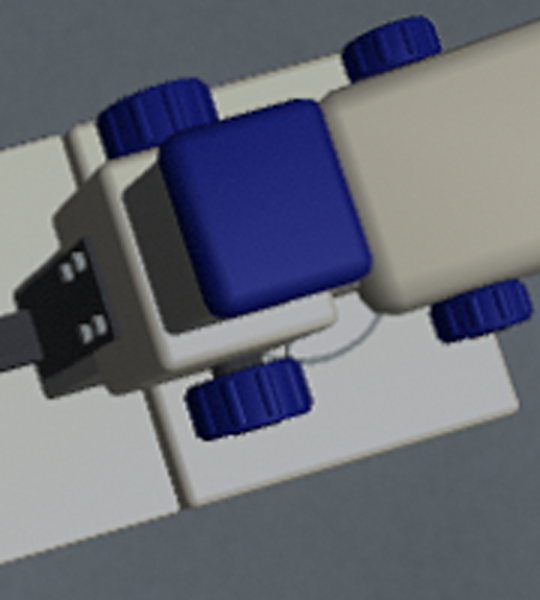

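The side knob's near edge is at stand y ≈ -0.11, so a gripper body with its jaws along y (reaching -0.094) clears it. Descending to grip the handle.

>>> move_arm(
  turn=[
    [0,0,-0.001],
    [0,0,0],
    [0,0,0],
    [0,0,0],
    [0,0,0],
    [0,0,0],
    [0,0,0],
    [0,0,0],
    [0,0,0],
  ],
  dp=[
    [0.18,-0.49,0.6],
    [0,0,0.8],
    [0,0,0.8],
    [0,0,0.8],
    [0,0,0.8],
    [0,0,0.8],
    [0,0,0.6],
    [0,0,0.4],
    [0,0,0],
  ],
  jaw=[-0.4,-0.4,-0.4,-0.4,-0.4,-0.4,-0.4,-0.4,-0.4],
)

```text
clock: 3.92
tool_pos: [0.4739, 0.3493, 0.0104]
eef_rot: [0.986, 0.164, -0.001, 0.001]
contact_force: [-0.1, -0.1, -0.4]
opening: 0.698
```

```bash
python3 - <<'E'
from h import *
go([.4731,.349,.010],yaw=18.9); print(r.get_state()['q'].round(3)); snap('wrist','w3')
E
```

```text
tcp [0.4739 0.3493 0.0104] yaw 18.89 tilt [-0.0018 -0.0021] units [-0.032  0.     0.016] F [-0.13 -0.09 -0.4 ] M [ 0.01  -0.012 -0.04 ] t 3.9167
turn z units -0.0
[-0.695  0.981 -0.032  1.806  0.077  0.359 -2.027]
```

View pics/w3.png

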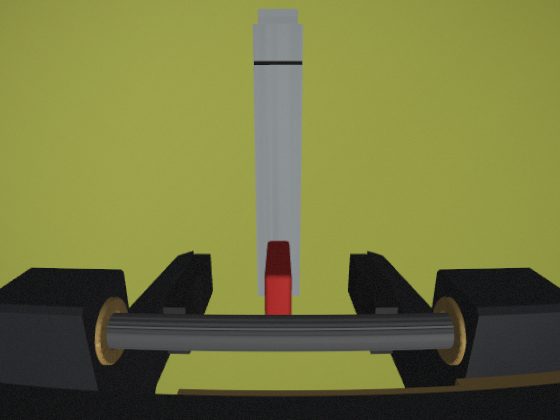

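Handle is centred between the fingers at column 278, and the mark is at row 63. Closing.

>>> move_arm(
  turn=[
    [0,0,0],
    [0,0,0],
    [0,0,0],
    [0,0,0],
    [0,0,0],
    [0,0,0],
  ],
  dp=[
    [0,0,0],
    [0,0,0],
    [0,0,0],
    [0,0,0],
    [0,0,0],
    [0,0,0],
  ],
  jaw=[1,1,1,1,1,1],
  newtons=30,
)

```text
clock: 4.47
tool_pos: [0.4746, 0.3508, 0.0115]
eef_rot: [0.986, 0.164, 0.0, -0.0]
contact_force: [0.7, -0.0, 0.1]
opening: 0.27
```

```bash
python3 - <<'E'
from h import *
snap('wrist','w4'); go([.4731,.349,.010],yaw=18.9)
im=cv2.imread('pics/w4.png').astype(int); g=im[:,:,:].sum(2)
for c in(262,270,280,290,296): print(c,g[40:90,c].argmin()+40)
o=[]
for c in range(258,300):
    w=450-g[54:74,c].clip(0,450); w=w*(w>150); o.append((c,(w*np.arange(54,74)).sum()/max(w.sum(),1)))
o=np.array(o); print(np.polyfit(o[:,0],o[:,1],1), o[:,1].mean())
row=g[100]; print(row[245:312])
E
```

```text
tcp [0.4746 0.3508 0.0114] yaw 18.93 tilt [0.0002 0.0001] units [-0.08   0.048  0.055] F [ 0.    0.17 -0.05] M [-0.01  -0.002  0.001] t 4.5167
turn z units 0.0001
262 66
270 66
280 65
290 65
296 66
[-5.54712629e-04  6.64761037e+01] 66.32161622740252
[433 426 425 432 428 429 426 428 429 425 425 433 454 462 465 464 463 462
 458 457 453 455 461 461 466 468 466 471 468 468 472 465 466 469 462 470
 472 473 469 474 471 477 474 476 474 474 470 471 467 462 462 460 465 464
 465 463 461 467 473 473 436 418 424 424 424 423 414]
```

View pics/w4.png

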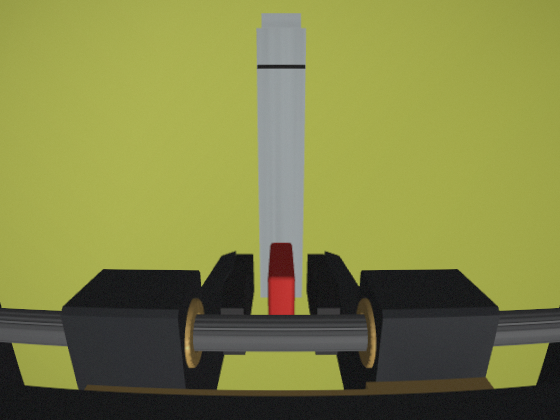

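The fingers are still closing (opening 0.27, and 0.11 would mean contact on the 10 mm handle), so I'll wait.

>>> move_arm(
  turn=[
    [0,0,0],
    [0,0,0],
    [0,0,0],
    [0,0,0],
  ],
  dp=[
    [0,0,0],
    [0,0,0],
    [0,0,0],
    [0,0,0],
  ],
  jaw=[1,1,1,1],
)

```text
clock: 4.85
tool_pos: [0.4745, 0.3507, 0.0112]
eef_rot: [0.986, 0.164, -0.0, 0.0]
contact_force: [0.7, -0.5, 0.6]
opening: 0.112
```

```bash
cat > mark.py <<'E'
from h import *
def mark(fn,z,r0,r1):
    im=cv2.imread(f'pics/{fn}.png').astype(int); g=im.sum(2)
    o=[]
    for c in range(264,298):
        w=400-g[r0:r1,c].clip(0,400); o.append((w*np.arange(r0,r1)).sum()/max(w.sum(),1))
    row=g[r1+30]; 
    return np.array([281,np.median(o)]),(onz(fn,(281,np.median(o)),z))
E
python3 - <<'E'
from mark import *
snap('wrist','w5'); go([.4731,.349,.010],yaw=18.9); print(r.get_state()['opening'])
px,p=mark('w5',.003,54,80); print(px,p)
st=r.get_state(); Rt=R.from_quat(st['eef_rot']).as_matrix(); print('tool frame',Rt.T@(p-st['tool_pos']))
im=cv2.imread('pics/w5.png'); hs=cv2.cvtColor(im,cv2.COLOR_BGR2HSV)
for rr in(80,100,150,200,230):
    x=np.nonzero(hs[rr,:,1]<90)[0]; x=x[(x>230)&(x<330)]; e=[onz('w5',(x.min()-.5,rr),.003),onz('w5',(x.max()+.5,rr),.003)]
    print(rr,x.min(),x.max(),Rt.T@((e[0]+e[1])/2-st['tool_pos']),np.linalg.norm(e[0]-e[1]))
E
```

```text
tcp [0.4745 0.3507 0.0112] yaw 18.93 tilt [ 0.     -0.0001] units [-0.077  0.047  0.049] F [ 0.64 -0.61  0.2 ] M [0.014 0.034 0.015] t 4.9
turn z units 0.0001
0.10941081305633421
[281.          65.60555326] [0.55756495 0.37903875 0.003     ]
tool frame [0.08771707 0.00016374 0.00822592]
80 256 304 [ 0.08208337 -0.00024053  0.00822578] 0.020071580530498498
100 256 304 [ 0.07410115 -0.00023879  0.00822561] 0.02029701719482553
150 257 303 [ 0.05341078 -0.00023425  0.00822519] 0.020084542810743258
200 258 302 [ 0.03138763 -0.00022925  0.00822473] 0.019933368575657227
230 258 302 [ 0.01736673 -0.00022594  0.00822444] 0.020417853968364142
```

Gripped: opening 9.6 mm, mark 87.7 mm ahead of the TCP, blade aligned, underside 11.2 mm below the TCP. Lifting, and carrying it toward the stand.

>>> move_arm(
  turn=[
    [0,0,0],
    [0,0,0],
    [0,0,0],
    [0,0,0.001],
    [0,0,0.002],
    [0,0,0.002],
    [0,0,0.002],
    [0,0,0.002],
    [0,0,0.001],
    [0,0,0],
  ],
  dp=[
    [0,0,-0.4],
    [0,0,-0.8],
    [-0.2,0.4,-0.9],
    [-0.3,0.9,-0.9],
    [-0.4,1,-0.9],
    [-0.4,1,-0.9],
    [-0.4,1,-0.8],
    [-0.4,1,0],
    [-0.4,1,0],
    [-0.4,1,0],
  ],
  jaw=[1,1,1,1,1,1,1,1,1,1],
)

```text
clock: 5.73
tool_pos: [0.4593, 0.1538, 0.1524]
eef_rot: [0.991, 0.133, 0.001, -0.0]
contact_force: [0.2, -0.6, -1.2]
opening: 0.113
```

```bash
python3 - <<'E'
from h import *
go([.4795,.055,.15],yaw=15.4); print(r.get_state()['q'].round(3))
E
```

```text
tcp [0.4593 0.1538 0.1524] yaw 15.32 tilt [0.0017 0.0004] units [-0.266  4.026  0.095] F [ 0.24 -0.63 -1.16] M [-0.029 -0.032 -0.027] t 5.7333
turn z units -0.0002
[-0.372  0.653 -0.074  2.071  0.111  0.419 -1.836]
```

>>> move_arm(
  turn=[
    [0,0,0],
    [0,0,0],
    [0,0,0],
    [0,0.016,0],
    [0,0.018,0],
    [0,0.018,0],
    [0,0.018,0],
    [0,0,0],
    [0,0,0],
  ],
  dp=[
    [0,1,0],
    [0,1,0],
    [0,1,0],
    [0,0.6,0],
    [0,0,0],
    [0,0,0],
    [0,0,0],
    [0,0,0],
    [0,0,0],
  ],
  jaw=[1,1,1,1,1,1,1,1,1],
)

```text
clock: 6.48
tool_pos: [0.4901, 0.0647, 0.1604]
eef_rot: [0.984, 0.132, 0.115, -0.012]
contact_force: [0.6, 0.7, -0.5]
opening: 0.11
```

```bash
python3 - <<'E'
from h import *
snap('wrist','w6'); go([.4795,.055,.15],yaw=15.4); print(proj('w6',[.6222,.0222,.03]),proj('w6',[.6222,.0222,.141]))
E
```

```text
tcp [0.4902 0.0649 0.1602] yaw 15.33 tilt [0.2226 0.0533] units [-0.595  0.268  0.28 ] F [-0.21  0.41 -0.45] M [-0.053  0.278 -0.027] t 6.5333
turn z units -0.0002
[372.3298009   94.48128333] [429.27600237  34.7113319 ]
```

View pics/w6.png

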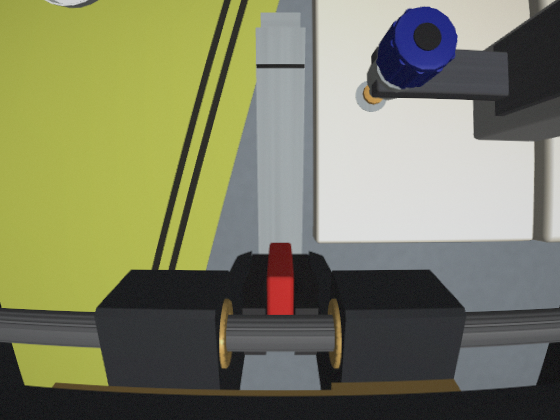

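The wrist view shows the steel spot at (371,96), brass foot at (373,93) and knob cap at (428,36), within 1.5 px of prediction. I'll refine the spot and the deck yaw from it.

```bash
python3 - <<'E'
from h import *
im=cv2.imread('pics/w6.png'); cv2.imwrite('pics/c6.png',cv2.resize(im[70:120,345:405],None,fx=12,fy=12,interpolation=cv2.INTER_CUBIC))
hs=cv2.cvtColor(im,cv2.COLOR_BGR2HSV)
g=im.sum(2).astype(int)
pts=[]
for rr in (20,60,100,140,180,220):
    row=g[rr,308:325]; c=308+np.argmax(np.diff(row))+.5; pts.append(onz('w6',(c,rr),.03)); 
pts=np.array(pts); d=pts[0]-pts[-1]; print('edge yaw',np.degrees(np.arctan2(d[1],d[0])),pts[[0,-1]])
print('knob',onz('w6',(427.5,36.5),.141))
E
cat > /dev/null
```

```text
edge yaw 15.51705843122677 [[0.66870417 0.08259129 0.03      ]
 [0.51203937 0.03909406 0.03      ]]
knob [0.62099489 0.02287302 0.141     ]
```

View pics/c6.png

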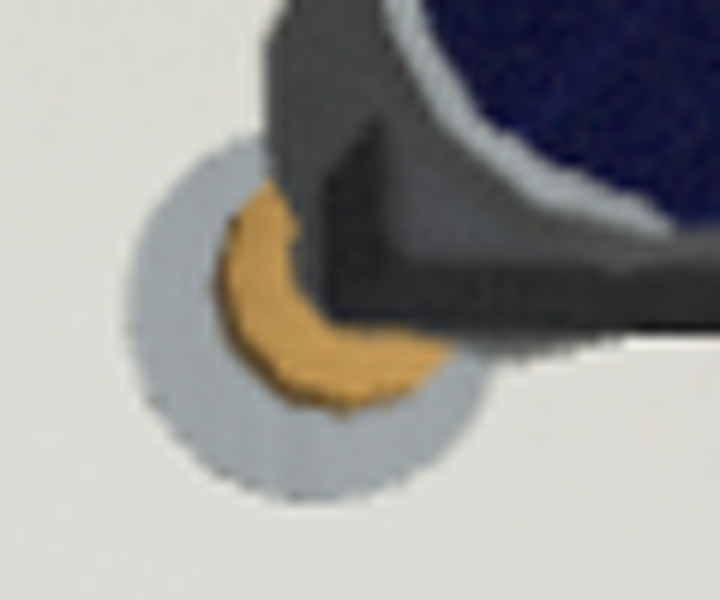

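```bash
python3 - <<'E'
from h import *
im=cv2.imread('pics/w6.png')
big=cv2.resize(im[70:120,345:405],None,fx=12,fy=12,interpolation=cv2.INTER_CUBIC)
hs=cv2.cvtColor(big,cv2.COLOR_BGR2HSV); 
st=((hs[...,1]>18)&(hs[...,1]<60)&(hs[...,2]>120)&(hs[...,2]<190)&(hs[...,0]>90)).astype(np.uint8)
n,l,s,ce=cv2.connectedComponentsWithStats(st); i=1+s[1:,4].argmax(); print(s[i])
ys,xs=np.nonzero(l==i)
# outer rim: leftmost per row & bottommost per col
pts=[]
for y in range(180,430): 
    x=xs[ys==y]; 
    if len(x): pts.append((x.min(),y))
for x in range(200,460):
    y=ys[xs==x]
    if len(y): pts.append((x,y.max()))
P=np.array(pts,float)
w=np.array([onz('w6',(345+(x+.5)/12-.5,70+(y+.5)/12-.5),.030) for x,y in P])
def fit(w):
    A=np.c_[2*w[:,:2],np.ones(len(w))]; b=(w[:,:2]**2).sum(1); s=np.linalg.lstsq(A,b,rcond=None)[0]; return s[:2],np.sqrt(s[2]+s[:2]@s[:2])
c,R0=fit(w); e=abs(np.linalg.norm(w[:,:2]-c,axis=1)-R0); w=w[e<np.percentile(e,80)]
print('spot',fit(w))
br=((hs[...,1]>110)&(hs[...,0]>8)&(hs[...,0]<28)&(hs[...,2]>60)).astype(np.uint8)
ys,xs=np.nonzero(br); P=[]
for y in range(225,340):
    x=xs[ys==y]; P.append((x.min(),y)) if len(x) else 0
for x in range(270,410):
    y=ys[xs==x]; P.append((x,y.max())) if len(y) else 0
for z in(.034,.035,.036,.038,.04):
    w=np.array([onz('w6',(345+(x+.5)/12-.5,70+(y+.5)/12-.5),z) for x,y in P]); print(z,fit(w))
E
```

```text
[417   0  67 124 587]
spot (array([0.63703452, 0.02284394]), np.float64(0.004859462334573204))
0.034 (array([0.62181972, 0.02269256]), np.float64(0.008017546648178008))
0.035 (array([0.62147088, 0.02287819]), np.float64(0.00798928855894187))
0.036 (array([0.62112204, 0.02306381]), np.float64(0.007961030469688839))
0.038 (array([0.62042435, 0.02343505]), np.float64(0.007904514291208612))
0.04 (array([0.61972666, 0.02380629]), np.float64(0.007847998112755201))
```

Foot axis by wrist camera: (0.6213, 0.0229), agreeing with the side/top average to 1 mm; stand yaw 15.5°. Now I'll untilt and move to the pre-insertion pose.

>>> move_arm(
  turn=[
    [0,-0.018,0],
    [0,-0.0186,0],
    [0,0,0],
    [0,0,0],
    [0,0,0],
  ],
  dp=[
    [0,0,0],
    [0,0,0],
    [0,0,0],
    [0,0,0],
    [0,0,0],
  ],
  jaw=[1,1,1,1,1],
)

```text
clock: 6.95
tool_pos: [0.4898, 0.0639, 0.1569]
eef_rot: [0.991, 0.132, 0.028, 0.001]
contact_force: [-0.9, 0.7, -0.8]
opening: 0.114
```

```bash
python3 - <<'E'
from h import *
go([.4837,-.0151,.06],yaw=15.5); print(r.get_state()['q'].round(3))
E
```

```text
tcp [0.4898 0.0639 0.1569] yaw 15.23 tilt [0.0561 0.0047] units [-1.277  2.945  3.843] F [-0.85  0.71 -0.78] M [ 0.031  0.125 -0.023] t 6.95
turn z units -0.0007
[-0.029  0.651 -0.316  2.083  0.505  0.423 -2.045]
```

```bash
cat >> h.py <<'E'
def rot(yaw):
    st=r.get_state();Rt=R.from_quat(st['eef_rot']); y=np.radians(yaw)
    T=R.from_matrix(np.array([[np.cos(y),np.sin(y),0],[np.sin(y),-np.cos(y),0],[0,0,-1]]))
    print('turn units to level, yaw',yaw,np.round((Rt.inv()*T).as_rotvec()/2/np.pi,4))
E
python3 - <<'E'
from h import *
rot(15.5)
E
```

```text
turn units to level, yaw 15.5 [ 0.0016 -0.0088 -0.0008]
```

>>> move_arm(
  turn=[
    [0.0016,-0.0088,-0.0008],
    [0,0,0],
    [0,0,0],
    [0,0,0],
    [0,0,0],
    [0,0,0],
    [0,0,0],
    [0,0,0],
    [0,0,0],
  ],
  dp=[
    [0,0,0],
    [-0.25,0.6,0.5],
    [-0.25,0.8,0.6],
    [-0.25,0.8,0.6],
    [-0.2,0.6,0.6],
    [-0.1,0.18,0.6],
    [0,0,0.6],
    [0,0,0.2],
    [0,0,0],
  ],
  jaw=[1,1,1,1,1,1,1,1,1],
)

```text
clock: 7.7
tool_pos: [0.4835, -0.0147, 0.0642]
eef_rot: [0.991, 0.136, -0.001, 0.001]
contact_force: [0.1, 0.0, -1.3]
opening: 0.11
```

```bash
python3 - <<'E'
from h import *
go([.4837,-.0151,.0412],yaw=15.5); rot(15.5);snap('wrist','w7')
E
```

```text
tcp [ 0.4835 -0.0147  0.0642] yaw 15.59 tilt [-0.0027 -0.0018] units [0.007 0.018 0.919] F [ 0.12  0.05 -1.28] M [ 0.024  0.015 -0.03 ] t 7.7
turn z units 0.0003
turn units to level, yaw 15.5 [0.0002 0.0005 0.0003]
```

View pics/w7.png

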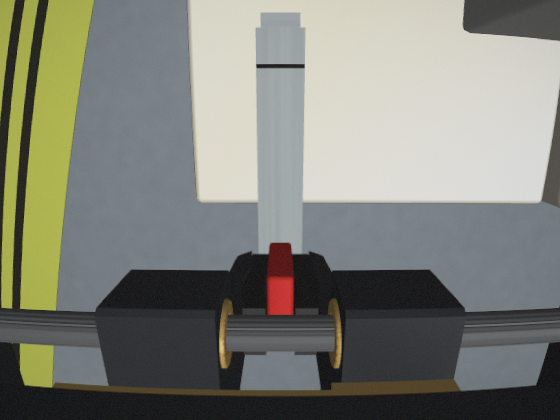

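```bash
python3 - <<'E'
from h import *
a=np.radians(15.5);e=np.array([np.cos(a),np.sin(a),0])
im=cv2.imread('pics/w7.png').sum(2).astype(int)
for c in(220,240,320,340,400): 
    rr=195+np.argmin(np.diff(im[195:208,c]))+.5; p=onz('w7',(c,rr),.03); print(c,rr,p, (p-[.6213,.0229,0])@e)
E
```

```text
220 202.5 [0.49772472 0.02182633 0.03      ] -0.11936782861875346
240 202.5 [0.50051565 0.01178474 0.03      ] -0.1193619023805242
320 202.5 [ 0.51166367 -0.02822344  0.03      ] -0.119311051294318
340 202.5 [ 0.51447139 -0.03827434  0.03      ] -0.11929143391640978
400 202.5 [ 0.52302828 -0.06884171  0.03      ] -0.11921452405102753
```

>>> move_arm(
  turn=[
    [0.0002,0.0005,0.0003],
    [0,0,0],
    [0,0,0],
    [0,0,0],
  ],
  dp=[
    [0,0,0.4],
    [0,0,0.4],
    [0,0,0.06],
    [0,0,0],
  ],
  jaw=[1,1,1,1],
)

```text
clock: 8.08
tool_pos: [0.4851, -0.0144, 0.0439]
eef_rot: [0.991, 0.135, 0.001, -0.0]
contact_force: [0.6, 0.9, -1.4]
opening: 0.111
```

```bash
python3 - <<'E'
from h import *
go([.4837,-.0151,.0412],yaw=15.5); rot(15.5)
E
```

```text
tcp [ 0.4851 -0.0144  0.0439] yaw 15.47 tilt [0.0026 0.001 ] units [-0.062  0.012  0.108] F [ 0.59  0.87 -1.43] M [-0.006 -0.037 -0.042] t 8.0833
turn z units -0.0001
turn units to level, yaw 15.5 [-0.     -0.0004 -0.0001]
```

The deck edge measures -119.3 mm against the given -120, so the axis is confirmed. I'll lower gently to deck contact.

>>> move_arm(
  turn=[
    [0,-0.0003,0],
    [0,0,0],
  ],
  dp=[
    [0,0,0.06],
    [0,0,0.04],
  ],
  jaw=[1,1],
)

```text
clock: 8.25
tool_pos: [0.4857, -0.0146, 0.0417]
eef_rot: [0.991, 0.134, 0.001, -0.0]
contact_force: [0.8, -0.2, -0.0]
opening: 0.108
```

>>> move_arm(
  turn=[
    [0,0,0],
    [0,0,0],
  ],
  dp=[
    [0,0,0.03],
    [0,0,0],
  ],
  jaw=[1,1],
)

```text
clock: 8.42
tool_pos: [0.4856, -0.0147, 0.041]
eef_rot: [0.991, 0.134, 0.001, -0.0]
contact_force: [-0.2, 1.5, 4.2]
opening: 0.111
```

```bash
python3 - <<'E'
from h import *
go([.5368,-.0005,.0412],yaw=15.5); rot(15.5)
E
```

```text
tcp [ 0.4856 -0.0147  0.041 ] yaw 15.43 tilt [0.0019 0.0007] units [ 2.127 -0.004 -0.003] F [-0.23  1.51  4.25] M [0.088 0.083 0.007] t 8.4167
turn z units -0.0002
turn units to level, yaw 15.5 [-0.     -0.0003 -0.0002]
```

Contact at TCP z 0.041 m with 4 N, as computed, so the blade is flat on the deck. Sliding in.

>>> move_arm(
  turn=[
    [0,-0.0003,0],
    [0,0,0],
    [0,0,0],
    [0,0,0],
    [0,0,0],
  ],
  dp=[
    [0.2,0,0],
    [0.25,0,0],
    [0.25,0,0],
    [0.25,0,0],
    [0.1,0,0],
  ],
  jaw=[1,1,1,1,1],
)

```text
clock: 8.83
tool_pos: [0.5107, -0.0082, 0.0411]
eef_rot: [0.991, 0.134, -0.0, 0.0]
contact_force: [-2.9, -1.5, 9.0]
opening: 0.111
```

```bash
python3 - <<'E'
from h import *
go([.5368,-.0005,.0412],yaw=15.5); rot(15.5)
E
```

```text
tcp [ 0.5107 -0.0082  0.0411] yaw 15.4 tilt [-0.0009 -0.0006] units [ 1.087 -0.018 -0.004] F [-2.88 -1.47  8.96] M [-0.21   0.633  0.06 ] t 8.8333
turn z units -0.0003
turn units to level, yaw 15.5 [ 0.0001  0.0002 -0.0003]
```

>>> move_arm(
  turn=[
    [0,0.0002,-0.0003],
    [0,0,0],
    [0,0,0],
    [0,0,0],
    [0,0,0],
    [0,0,0],
  ],
  dp=[
    [0.2,0,-0.015],
    [0.25,-0.01,0],
    [0.25,0,0],
    [0.25,0,0],
    [0.1,0,0],
    [0,0,0],
  ],
  jaw=[1,1,1,1,1,1],
)

```text
clock: 9.33
tool_pos: [0.5369, -0.0004, 0.0412]
eef_rot: [0.991, 0.135, 0.001, -0.0]
contact_force: [-0.4, -1.0, 4.2]
opening: 0.113
```

```bash
python3 - <<'E'
from h import *
go([.5368,-.0005,.0412],yaw=15.5); rot(15.5)
E
```

```text
tcp [ 5.369e-01 -4.000e-04  4.120e-02] yaw 15.52 tilt [0.0016 0.0006] units [-0.004  0.004 -0.002] F [-0.43 -1.04  4.19] M [-0.057  0.045 -0.003] t 9.3333
turn z units 0.0001
turn units to level, yaw 15.5 [-0.     -0.0003  0.0001]
```

At the computed spot within 0.1 mm. Checking with the cameras before releasing.

```bash
python3 - <<'E'
from h import *
im=snap('side','s8'); w=snap('wrist','w8')
a=cv2.resize(im[180:330,300:450],None,fx=2.8,fy=2.8,interpolation=cv2.INTER_CUBIC)
cv2.imwrite('pics/c8.png',np.hstack([a,cv2.resize(w,None,fx=.66,fy=1)[:420]]))
E
```

```text
(no output)
```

View pics/c8.png

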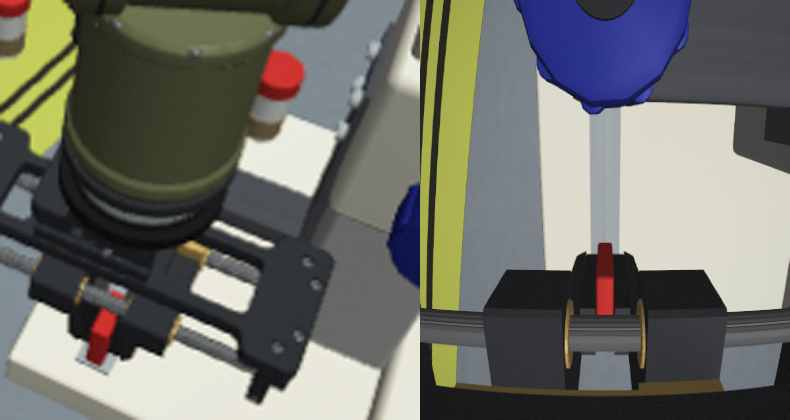

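The wrist view shows the blade running centrally under the knob, and the gripper clears the microscope. I'll relieve the press, open, and lift.

>>> move_arm(
  turn=[
    [0,0,0],
    [0,0,0],
    [0,0,0],
    [0,0,0],
    [0,0,0],
  ],
  dp=[
    [0,0,-0.02],
    [0,0,0],
    [0,0,0],
    [0,0,0],
    [0,0,0],
  ],
  jaw=[1,-0.4,-0.4,-0.4,-0.4],
)

```text
clock: 9.85
tool_pos: [0.5356, -0.0006, 0.0409]
eef_rot: [0.991, 0.135, -0.0, -0.0]
contact_force: [0.1, -0.0, 0.8]
opening: 0.393
```

```bash
python3 - <<'E'
from h import *
go([.5368,-.0005,.17],yaw=133); print(r.get_state()['opening'])
E
```

```text
tcp [ 0.5356 -0.0006  0.0409] yaw 15.53 tilt [-0.0004  0.0004] units [ 0.046  0.008 -5.163] F [ 0.08 -0.02  0.81] M [ 0.019 -0.05  -0.019] t 9.85
turn z units -0.3263
0.39299691443396134
```

>>> move_arm(
  turn=[
    [0,0,0],
    [0,0,0],
    [0,0,0],
    [0,0,0],
    [0,0,0],
    [0,0,0],
    [0,0,0],
    [0,0,-0.015],
    [0,0,-0.019],
    [0,0,-0.019],
  ],
  dp=[
    [0,0,-0.4],
    [0,0,-0.7],
    [0,0,-0.7],
    [0,-0.3,-0.7],
    [0,-0.4,-0.7],
    [0,-0.4,-0.7],
    [0,-0.4,-0.7],
    [0,0,-0.6],
    [0,0,0],
    [0,0,0],
  ],
  jaw=[-0.4,-0.4,-0.4,-0.4,-0.3,-0.3,-0.3,-0.3,-0.3,-0.3],
)

```text
clock: 10.68
tool_pos: [0.5263, 0.0358, 0.173]
eef_rot: [0.954, 0.3, 0.001, 0.0]
contact_force: [-0.8, -0.5, -0.3]
opening: 0.649
```

```bash
python3 - <<'E'
from h import *
im=snap('side','s9'); w=snap('wrist','w9'); go([.6213,.0229,.17],yaw=133); rot(133)
cv2.imwrite('pics/c9.png',np.hstack([cv2.resize(im,(400,300)),cv2.resize(w,(400,300))]))
E
```

```text
tcp [0.5256 0.0353 0.1719] yaw 34.63 tilt [0.0005 0.0006] units [2.867 2.583 0.077] F [0.03 0.63 0.4 ] M [-0.007  0.044 -0.009] t 10.7833
turn z units -0.2732
turn units to level, yaw 133 [ 1.000e-04 -1.000e-04 -2.732e-01]
```

View pics/c9.png

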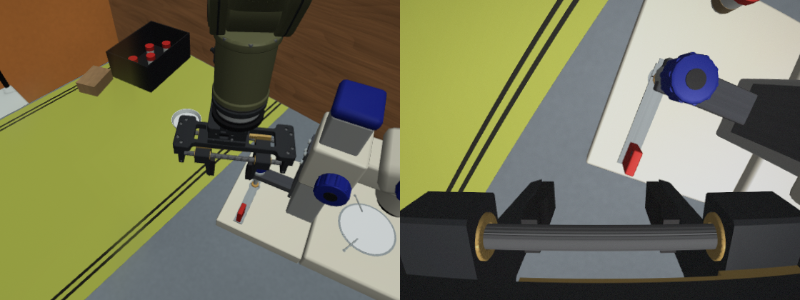

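The gauge lies in the gap, with its tip showing beyond the knob. I'll crop both views to check the mark.

```bash
python3 - <<'E'
from h import *
im=cv2.imread('pics/s9.png'); w=cv2.imread('pics/w9.png')
cv2.imwrite('pics/c10.png',np.hstack([cv2.resize(im[240:320,320:400],(400,400),interpolation=cv2.INTER_CUBIC),cv2.resize(w[70:250,300:480],(400,400),interpolation=cv2.INTER_CUBIC)]))
E
```

```text
(no output)
```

View pics/c10.png

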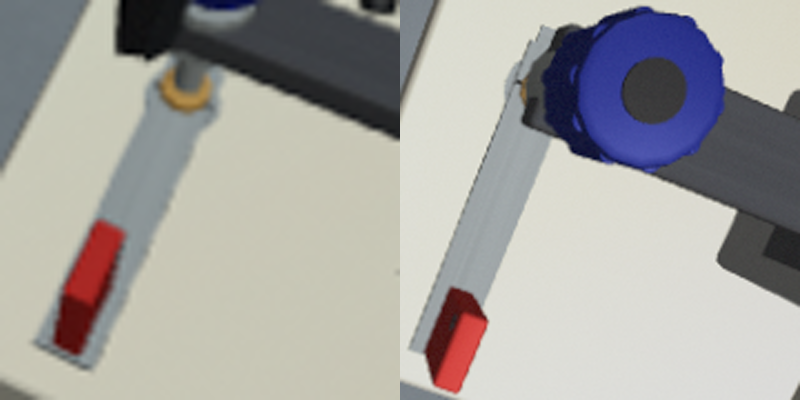

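```bash
cat >> h.py <<'E'
def stand(p,c=(.6213,.0229)):
    a=np.radians(15.5); d=np.array(p)-[c[0],c[1],0]; return np.round([d[0]*np.cos(a)+d[1]*np.sin(a),-d[0]*np.sin(a)+d[1]*np.cos(a),p[2]],4)
E
python3 - <<'E'
from h import *
w=cv2.imread('pics/w9.png')
cv2.imwrite('pics/c11.png',cv2.resize(w[75:125,335:395],None,fx=12,fy=12,interpolation=cv2.INTER_CUBIC))
q=lambda x,y:(300+(x-400+.5)*.45-.5,70+(y+.5)*.45-.5)
print('mark?',stand(onz('w9',q(517,82),.033)))
print('blade rear',[stand(onz('w9',q(*p),.033)) for p in((412,349),)],'tip',stand(onz('w9',q(542,26),.032)))
print('handle top corners',[stand(onz('w9',q(*p),.070)) for p in((433,385),(456,392),(487,320),(462,313))])
print('knob',stand(onz('w9',q(655,90),.141)), onz('w9',q(655,90),.141))
E
```

```text
mark? [-0.0006  0.0096  0.033 ]
blade rear [array([-0.1043,  0.0094,  0.033 ])] tip [0.0201 0.0084 0.032 ]
handle top corners [array([-0.1032,  0.0051,  0.07  ]), array([-0.103 , -0.0031,  0.07  ]), array([-0.0763, -0.0033,  0.07  ]), array([-0.0768,  0.0053,  0.07  ])]
knob [0.00e+00 1.00e-04 1.41e-01] [0.62127943 0.02298458 0.141     ]
```

View pics/c11.png

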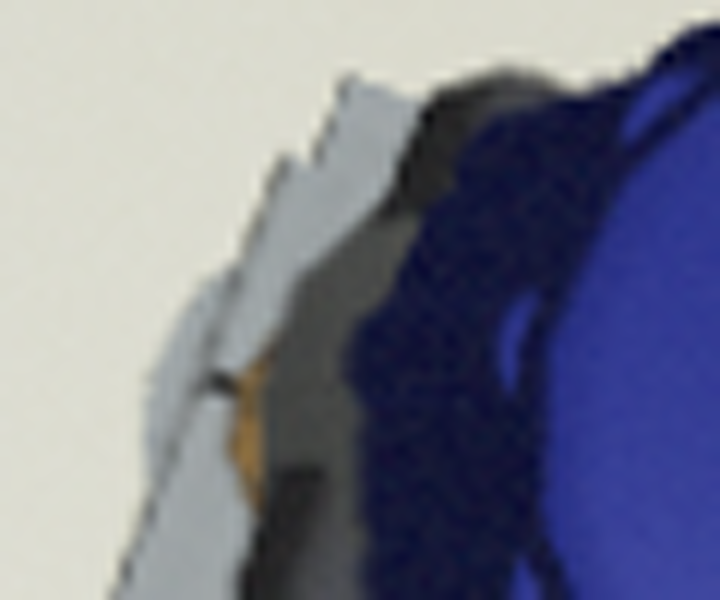

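The engraved line sits at stand x = -0.6 mm by the wrist view, and the blade is centred. Now I'll rotate the gripper for the knob, jaws near the stand's x so the body stays off the column.

>>> move_arm(
  turn=[
    [0,0,-0.0195],
    [0,0,-0.0195],
    [0,0,-0.0195],
    [0,0,-0.0195],
    [0,0,-0.0195],
    [0,0,-0.0195],
    [0,0,-0.0195],
    [0,0,-0.0195],
    [0,0,-0.0195],
    [0,0,-0.0195],
  ],
  dp=[
    [0,0,0],
    [0,0,0],
    [0,0,0],
    [0,0,0],
    [0,0,0],
    [0,0,0],
    [0,0,0],
    [0,0,0],
    [0,0,0],
    [0,0,0],
  ],
  jaw=[-0.3,-0.3,-0.3,-0.3,-0.3,-0.3,-0.3,-0.3,-0.3,-0.3],
)

```text
clock: 11.62
tool_pos: [0.5254, 0.0352, 0.1712]
eef_rot: [0.609, 0.793, -0.0, -0.0]
contact_force: [0.5, -0.1, 0.2]
opening: 0.652
```

>>> move_arm(
  turn=[
    [0,0,-0.0195],
    [0,0,-0.0195],
    [0,0,-0.0195],
    [0,0,-0.0195],
    [0,0,0],
  ],
  dp=[
    [0,0,0],
    [0,0,0],
    [0,0,0],
    [0,0,0],
    [0,0,0],
  ],
  jaw=[-0.3,-0.3,-0.3,-0.3,-0.3],
)

```text
clock: 12.03
tool_pos: [0.5253, 0.0351, 0.1708]
eef_rot: [0.4, 0.917, -0.0, -0.001]
contact_force: [-0.5, 0.3, 0.5]
opening: 0.651
```

```bash
python3 - <<'E'
from h import *
go([.6213,.0229,.17],yaw=133); rot(133); print(r.get_state()['q'].round(3))
E
```

```text
tcp [0.5253 0.0351 0.1708] yaw 132.87 tilt [-0.0014  0.0003] units [-2.971  2.484  0.028] F [-0.47  0.31  0.51] M [-0.02  -0.171 -0.041] t 12.0333
turn z units -0.0004
turn units to level, yaw 133 [-0.0001 -0.0002 -0.0004]
[ 0.395  0.834 -0.972  1.907  0.886  0.908 -0.281]
```

>>> move_arm(
  turn=[
    [0,0,0],
    [0,0,0],
    [0,0,0],
    [0,0,0],
    [0,0,0],
    [0,0,0],
    [0,0,0],
    [0,0,0],
    [0,0,0],
    [0,0,0],
  ],
  dp=[
    [-0.5,0.4,0],
    [-0.75,0.65,0],
    [-0.75,0.65,0],
    [-0.7,0.6,0],
    [-0.27,0.18,0],
    [0,0,0.4],
    [0,0,0.7],
    [0,0,0.7],
    [0,0,0.6],
    [0,0,0],
  ],
  jaw=[-0.3,-0.3,-0.3,-0.3,-0.3,-0.3,-0.3,-0.3,-0.3,-0.3],
)

```text
clock: 12.87
tool_pos: [0.6183, 0.0224, 0.1075]
eef_rot: [0.4, 0.917, -0.002, -0.003]
contact_force: [-0.8, -1.1, -0.9]
opening: 0.653
```

```bash
python3 - <<'E'
from h import *
go([.6213,.0229,.111],yaw=133); rot(133); print(r.get_state()['q'].round(3))
snap('wrist','w12')
E
```

```text
tcp [0.6183 0.0224 0.1075] yaw 132.88 tilt [-0.0069 -0.0018] units [-0.067  0.1   -0.14 ] F [-0.81 -1.1  -0.94] M [-0.012 -0.131 -0.035] t 12.8667
turn z units -0.0003
turn units to level, yaw 133 [-0.001  -0.0005 -0.0003]
[ 0.35   1.008 -0.906  1.661  0.937  0.972 -0.158]
```

View pics/w12.png

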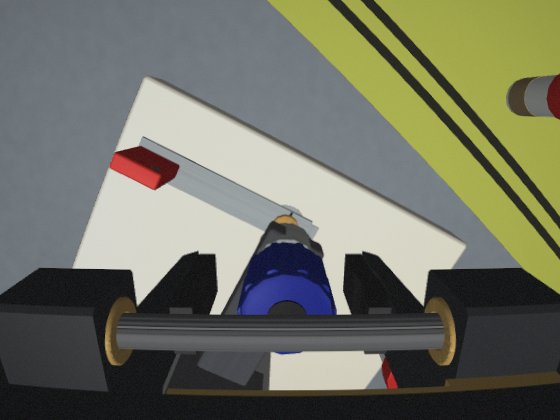

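The wrist view shows the knob at column 286, nearly centred between the fingers, with the foot at (285,218) over the blade. Small correction, then grip.

>>> move_arm(
  turn=[
    [-0.001,-0.0005,-0.0003],
    [0,0,0],
    [0,0,0],
    [0,0,0],
    [0,0,0],
    [0,0,0],
  ],
  dp=[
    [-0.07,0.1,-0.1],
    [0,0,0],
    [0,0,0],
    [0,0,0],
    [0,0,0],
    [0,0,0],
  ],
  jaw=[-0.3,1,1,1,1,1],
  newtons=20,
)

```text
clock: 13.42
tool_pos: [0.6228, 0.0216, 0.1142]
eef_rot: [0.399, 0.917, -0.0, 0.002]
contact_force: [-5.8, -4.2, 8.4]
opening: 0.406
```

```bash
python3 - <<'E'
from h import *
go([.6213,.0229,.111],yaw=133); rot(133); print(r.get_state()['opening'])
E
```

```text
tcp [0.6228 0.0216 0.1142] yaw 132.94 tilt [ 0.0031 -0.0023] units [ 0.081 -0.01   0.128] F [-5.82 -4.21  8.41] M [-0.917  1.142 -0.011] t 13.4167
turn z units -0.0002
turn units to level, yaw 133 [ 0.0001  0.0006 -0.0002]
0.4057735856819861
```

Gripped at 35.7 mm. First stroke is 55° (0.96 rad), which is less than the smallest possible play of 1.05 rad.

>>> move_arm(
  turn=[
    [0,0,0.01],
    [0,0,0.019],
    [0,0,0.019],
    [0,0,0.019],
    [0,0,0.019],
    [0,0,0.019],
    [0,0,0.019],
    [0,0,0.019],
    [0,0,0.0098],
    [0,0,0],
  ],
  dp=[
    [0,0,0],
    [0,0,0],
    [0,0,0],
    [0,0,0],
    [0,0,0],
    [0,0,0],
    [0,0,0],
    [0,0,0],
    [0,0,0],
    [0,0,0],
  ],
  jaw=[1,1,1,1,1,1,1,1,1,1],
)

```text
clock: 14.25
tool_pos: [0.6211, 0.0211, 0.1142]
eef_rot: [0.778, 0.628, -0.001, 0.001]
contact_force: [-9.3, -5.3, 9.6]
opening: 0.402
```

```bash
python3 - <<'E'
from h import *
go([.6213,.0229,.111],yaw=133); rot(78); print(r.get_state()['opening'],r.get_state()['q'].round(3))
snap('wrist','w13')
im=cv2.imread('pics/w13.png'); cv2.imwrite('pics/c13.png',im)
E
```

```text
tcp [0.6211 0.0211 0.1142] yaw 77.78 tilt [-0.0001 -0.0038] units [ 0.071 -0.008  0.126] F [-9.33 -5.28  9.65] M [-0.936  1.911 -0.054] t 14.25
turn z units -0.1534
turn units to level, yaw 78 [ 0.0001  0.0006 -0.0006]
0.40226056393723103 [ 0.26   0.931 -0.699  1.661  0.767  0.846 -0.988]
```

View pics/c13.png

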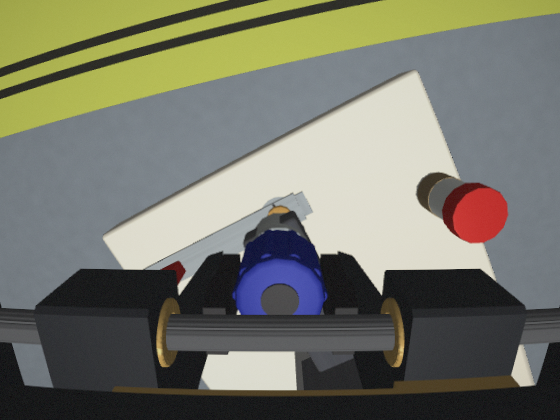

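The knob turned with the fingers still on it. Now I'll regrasp and do a second stroke of 0.5 rad, total 1.46 rad.

>>> move_arm(
  turn=[
    [0,0,0],
    [0,0,0],
    [0,0,-0.0159],
    [0,0,-0.0159],
    [0,0,-0.0159],
    [0,0,-0.0159],
    [0,0,-0.0159],
    [0,0,0],
  ],
  dp=[
    [0,0,0],
    [0,0,0],
    [0,0,0],
    [0,0,0],
    [0,0,0],
    [0,0,0],
    [0,0,0],
    [0,0,0],
  ],
  jaw=[-0.1,-0.1,-0.1,-0.1,-0.1,-0.1,-0.1,-0.1],
)

```text
clock: 14.97
tool_pos: [0.6252, 0.0241, 0.1136]
eef_rot: [0.597, 0.802, 0.004, 0.002]
contact_force: [-0.8, 1.3, -0.5]
opening: 0.548
```

```bash
python3 - <<'E'
from h import *
go([.6215,.0222,.113],yaw=106.5); rot(106.5); print(r.get_state()['opening'])
snap('wrist','w14')
E
```

```text
tcp [0.6252 0.0241 0.1136] yaw 106.73 tilt [0.0075 0.0037] units [-0.029 -0.162  0.024] F [-0.79  1.34 -0.47] M [-0.002 -0.133 -0.038] t 14.9667
turn z units 0.0006
turn units to level, yaw 106.5 [ 0.0013 -0.0002  0.0006]
0.5476305008884745
```

View pics/w14.png

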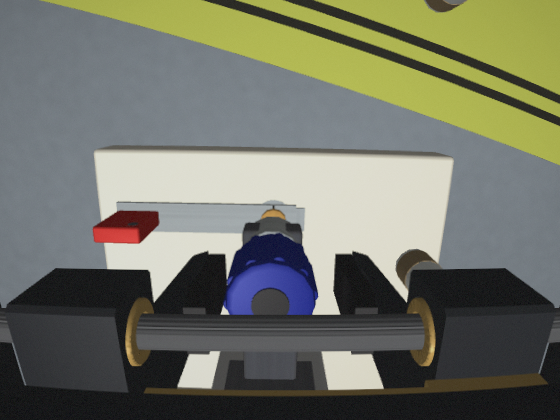

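This view shows the line on the blade at (274,206), right at the foot (273,215). I'll centre on the knob, close, and turn 0.5 rad.

>>> move_arm(
  turn=[
    [0.0013,0,0.0006],
    [0,0,0],
    [0,0,0],
    [0,0,0.0159],
    [0,0,0.0159],
    [0,0,0.0159],
    [0,0,0.0159],
    [0,0,0.0159],
    [0,0,0],
  ],
  dp=[
    [0,-0.16,0],
    [0,0,0],
    [0,0,0],
    [0,0,0],
    [0,0,0],
    [0,0,0],
    [0,0,0],
    [0,0,0],
    [0,0,0],
  ],
  jaw=[0,1,1,1,1,1,1,1,1],
)

```text
clock: 15.77
tool_pos: [0.6213, 0.0228, 0.1137]
eef_rot: [0.779, 0.627, -0.0, 0.0]
contact_force: [1.2, 0.3, -2.4]
opening: 0.403
```

```bash
python3 - <<'E'
from h import *
go([.6215,.0222,.165],yaw=15.5); rot(15.5); print(r.get_state()['opening'])
snap('wrist','w15')
E
```

```text
tcp [0.6213 0.0228 0.1137] yaw 77.59 tilt [-0.0001 -0.0002] units [-0.022  0.013 -2.052] F [ 1.2   0.26 -2.4 ] M [ 0.035 -0.255 -0.033] t 15.7667
turn z units 0.1725
turn units to level, yaw 15.5 [0.     0.     0.1725]
0.4030172907514226
```

Total is now about 1.46 rad. I'll release the knob and go feel the gauge.

>>> move_arm(
  turn=[
    [0,0,0],
    [0,0,0],
    [0,0,0],
    [0,0,0],
    [0,0,0],
    [0,0,0],
    [0,0,0],
    [0,0,0.0192],
    [0,0,0.0192],
    [0,0,0.0192],
  ],
  dp=[
    [0,0,0],
    [0,0,-0.3],
    [0,0,-0.8],
    [0,0,-0.8],
    [-0.1,-0.9,-0.15],
    [-0.1,-1,0],
    [-0.1,-1,0],
    [-0.1,-0.87,0],
    [0,0,0],
    [0,0,0],
  ],
  jaw=[0,0,0,0,0,0.2,0.2,0.2,0.2,0.2],
)

```text
clock: 16.65
tool_pos: [0.5251, 0.0328, 0.1657]
eef_rot: [0.879, 0.476, -0.001, -0.0]
contact_force: [-0.1, 0.2, -0.4]
opening: 0.4
```

>>> move_arm(
  turn=[
    [0,0,0.0192],
    [0,0,0.0192],
    [0,0,0.0192],
    [0,0,0.0192],
    [0,0,0.0192],
    [0,0,0.0192],
    [0,0,0],
  ],
  dp=[
    [0,0,0],
    [0,0,0],
    [0,0,0],
    [0,0,0],
    [0,0,0],
    [0,0,0],
    [0,0,0],
  ],
  jaw=[0.2,0.2,0.2,0.2,0.2,0.2,0.2],
)

```text
clock: 17.23
tool_pos: [0.5266, 0.0331, 0.1656]
eef_rot: [0.991, 0.135, -0.0, 0.0]
contact_force: [0.4, 0.2, -0.1]
opening: 0.398
```

```bash
python3 - <<'E'
from h import *
go([.5365,-.0005,.042],yaw=15.5); rot(15.5); print(r.get_state()['opening'])
E
```

```text
tcp [0.5266 0.0331 0.1656] yaw 15.49 tilt [-0.0008 -0.0002] units [0.027 1.4   4.944] F [ 0.4   0.17 -0.09] M [-0.023 -0.06   0.035] t 17.2333
turn z units -0.0
turn units to level, yaw 15.5 [-0.      0.0001 -0.    ]
0.39845161270658597
```

>>> move_arm(
  turn=[
    [0,0,0],
    [0,0,0],
    [0,0,0],
    [0,0,0],
    [0,0,0],
    [0,0,0],
    [0,0,0],
    [0,0,0],
  ],
  dp=[
    [0.03,0.5,0.4],
    [0,0.6,0.7],
    [0,0.3,0.7],
    [0,0,0.8],
    [0,0,0.8],
    [0,0,0.8],
    [0,0,0.68],
    [0,0,0],
  ],
  jaw=[0.3,0.3,0.3,0.3,0.3,0.3,0.3,0.3],
)

```text
clock: 17.9
tool_pos: [0.5345, -0.0019, 0.0396]
eef_rot: [0.991, 0.137, -0.004, -0.0]
contact_force: [-0.3, 0.0, -0.4]
opening: 0.347
```

```bash
python3 - <<'E'
from h import *
go([.5365,-.0005,.042],yaw=15.5); rot(15.5); print(r.get_state()['opening']); snap('wrist','w16')
E
```

```text
tcp [ 0.5345 -0.0019  0.0396] yaw 15.75 tilt [-0.007  -0.0007] units [ 0.092 -0.032 -0.096] F [-0.34  0.05 -0.39] M [-0.006  0.046 -0.004] t 17.9
turn z units 0.0007
turn units to level, yaw 15.5 [-0.0002  0.0011  0.0007]
0.34748702843361207
```

View pics/w16.png

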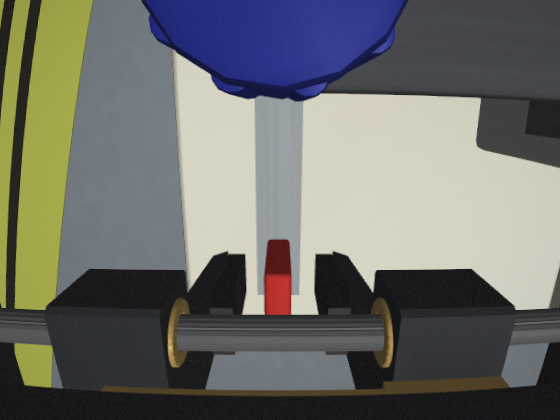

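Fingers straddle the handle, centred. I'll level, correct and close.

>>> move_arm(
  turn=[
    [0,0.0005,0.0003],
    [0,0,0],
    [0,0,0],
    [0,0,0],
    [0,0,0],
    [0,0,0],
  ],
  dp=[
    [0.04,-0.01,-0.06],
    [0,0,0],
    [0,0,0],
    [0,0,0],
    [0,0,0],
    [0,0,0],
  ],
  jaw=[1,1,1,1,1,1],
)

```text
clock: 18.45
tool_pos: [0.5383, -0.0003, 0.0455]
eef_rot: [0.991, 0.135, 0.002, -0.0]
contact_force: [-0.0, -1.4, 6.5]
opening: 0.109
```

```bash
python3 - <<'E'
from h import *
go([.5365,-.0005,.042],yaw=15.5); rot(15.5); print(r.get_state()['opening'])
E
```

```text
tcp [ 5.383e-01 -3.000e-04  4.550e-02] yaw 15.47 tilt [0.0039 0.0007] units [-0.072 -0.012  0.139] F [-0.02 -1.36  6.45] M [-0.033  0.092  0.004] t 18.45
turn z units -0.0001
turn units to level, yaw 15.5 [ 0.0001 -0.0006 -0.0001]
0.10877870905647259
```

>>> move_arm(
  turn=[
    [0,0,0],
    [0,0,0],
  ],
  dp=[
    [0,0,0],
    [0,0,0],
  ],
  jaw=[1,1],
)

```text
clock: 18.62
tool_pos: [0.5383, -0.0003, 0.0455]
eef_rot: [0.991, 0.135, 0.002, -0.0]
contact_force: [-0.5, -0.2, 5.6]
opening: 0.11
```

>>> move_arm(
  turn=[
    [0,0,0],
    [0,0,0],
  ],
  dp=[
    [-0.04,0,0],
    [-0.04,0,0],
  ],
  jaw=[1,1],
)

```text
clock: 18.78
tool_pos: [0.5375, -0.0003, 0.0455]
eef_rot: [0.991, 0.135, 0.003, -0.0]
contact_force: [2.6, 0.6, 5.8]
opening: 0.112
```

```bash
python3 - <<'E'
from h import *
go([.5369,-.0004,.042],yaw=15.5); rot(15.5)
E
```

```text
tcp [ 5.375e-01 -3.000e-04  4.550e-02] yaw 15.48 tilt [0.0061 0.0018] units [-0.027 -0.003  0.139] F [2.57 0.62 5.75] M [ 0.137 -0.475 -0.015] t 18.7833
turn z units -0.0001
turn units to level, yaw 15.5 [-0.     -0.001  -0.0001]
```

There's a 5.6 N downward press from the arm that adds deck friction, so I'll relieve it before feeling the drag.

>>> move_arm(
  turn=[
    [0,-0.0005,0],
    [0,0,0],
  ],
  dp=[
    [0,0,-0.022],
    [0,0,0],
  ],
  jaw=[1,1],
)

```text
clock: 18.95
tool_pos: [0.536, -0.0007, 0.0455]
eef_rot: [0.991, 0.135, -0.0, -0.0]
contact_force: [-0.2, 0.4, 6.4]
opening: 0.108
```

>>> move_arm(
  turn=[
    [0,0,0],
    [0,0,0],
    [0,0,0],
  ],
  dp=[
    [-0.04,0,0],
    [-0.04,0,0],
    [-0.03,0,0],
  ],
  jaw=[1,1,1],
)

```text
clock: 19.2
tool_pos: [0.5342, -0.001, 0.0455]
eef_rot: [0.991, 0.135, 0.001, -0.0]
contact_force: [1.7, 0.6, 6.2]
opening: 0.11
```

```bash
python3 - <<'E'
from h import *
go([.5389,-.0002,.042],yaw=15.5); rot(15.5)
E
```

```text
tcp [ 0.5342 -0.001   0.0455] yaw 15.48 tilt [0.0015 0.0009] units [0.191 0.019 0.139] F [1.68 0.63 6.25] M [ 0.118 -0.458  0.022] t 19.2
turn z units -0.0001
turn units to level, yaw 15.5 [-0.0001 -0.0003 -0.0001]
```

>>> move_arm(
  turn=[
    [0,0,0],
    [0,0,0],
  ],
  dp=[
    [0,0,-0.04],
    [0,0,0],
  ],
  jaw=[1,1],
)

```text
clock: 19.37
tool_pos: [0.5322, -0.0017, 0.0458]
eef_rot: [0.991, 0.135, -0.001, 0.0]
contact_force: [1.2, -0.1, -0.5]
opening: 0.11
```

```bash
python3 - <<'E'
from h import *
go([.5389,-.0002,.042],yaw=15.5); rot(15.5); print(r.get_state()['joint_torque'].round(2))
E
```

```text
tcp [ 0.5322 -0.0017  0.0458] yaw 15.46 tilt [-0.0026 -0.0004] units [0.274 0.014 0.15 ] F [ 1.23 -0.07 -0.52] M [ 0.071 -0.204  0.03 ] t 19.3667
turn z units -0.0001
turn units to level, yaw 15.5 [-0.0001  0.0004 -0.0001]
[-3.000e-02 -5.114e+01 -2.440e+00 -5.570e+00 -3.000e-02  1.200e-01
  0.000e+00]
```

>>> move_arm(
  turn=[
    [0,0,0],
    [0,0,0],
    [0,0,0],
  ],
  dp=[
    [0.05,0,0],
    [0.05,0,0],
    [0.05,0,0],
  ],
  jaw=[1,1,1],
)

```text
clock: 19.62
tool_pos: [0.5361, -0.0007, 0.0457]
eef_rot: [0.991, 0.134, -0.001, 0.0]
contact_force: [-1.2, -0.1, 0.8]
opening: 0.112
```

>>> move_arm(
  turn=[
    [0,0,0],
    [0,0,0],
  ],
  dp=[
    [0.05,0,0],
    [0.05,0,0],
  ],
  jaw=[1,1],
)

```text
clock: 19.78
tool_pos: [0.5389, 0.0001, 0.0458]
eef_rot: [0.991, 0.134, -0.001, -0.0]
contact_force: [0.5, -0.4, 0.5]
opening: 0.111
```

```bash
python3 - <<'E'
from h import *
go([.5389,-.0002,.042],yaw=15.5); rot(15.5)
E
```

```text
tcp [5.389e-01 1.000e-04 4.580e-02] yaw 15.46 tilt [-0.0016 -0.0001] units [-0.005  0.013  0.152] F [ 0.48 -0.44  0.52] M [ 0.04  -0.007  0.023] t 19.7833
turn z units -0.0001
turn units to level, yaw 15.5 [-0.0001  0.0002 -0.0001]
```

Sliding it back and forth with no vertical load needed under about 1 N, so the foot isn't touching at 1.46 rad. The gauge is back on its line. Releasing for another 0.5 rad on the knob.

>>> move_arm(
  turn=[
    [0,0,0],
    [0,0,0],
    [0,0,0],
    [0,0,0],
    [0,0,0],
    [0,0,0],
    [0,0,0],
    [0,0,0],
    [0,0,-0.0195],
    [0,0,-0.0195],
  ],
  dp=[
    [0,0,0],
    [0,0,0],
    [0,0,-0.4],
    [0,0,-0.7],
    [0,0,-0.8],
    [0,-0.4,-0.8],
    [0,-0.5,-0.8],
    [0,-0.5,-0.8],
    [0,0,-0.5],
    [0,0,0],
  ],
  jaw=[0.2,0.2,0.2,0.1,0,-0.1,-0.1,-0.1,-0.1,-0.1],
)

```text
clock: 20.62
tool_pos: [0.5312, 0.0354, 0.1696]
eef_rot: [0.966, 0.258, 0.002, 0.0]
contact_force: [0.1, -0.6, 0.4]
opening: 0.551
```

>>> move_arm(
  turn=[
    [0,0,-0.0195],
    [0,0,-0.0195],
    [0,0,-0.0195],
    [0,0,-0.0195],
    [0,0,-0.0195],
    [0,0,-0.0195],
    [0,0,-0.0195],
    [0,0,-0.0195],
    [0,0,-0.0195],
    [0,0,-0.0195],
  ],
  dp=[
    [0,0,0],
    [0,0,0],
    [0,0,0],
    [0,0,0],
    [0,0,0],
    [0,0,0],
    [0,0,0],
    [0,0,0],
    [0,0,0],
    [0,0,0],
  ],
  jaw=[-0.1,-0.1,-0.1,-0.1,-0.1,-0.1,-0.1,-0.1,-0.1,-0.1],
)

```text
clock: 21.45
tool_pos: [0.5297, 0.0335, 0.1667]
eef_rot: [0.643, 0.766, -0.001, 0.0]
contact_force: [0.1, 0.4, 0.3]
opening: 0.551
```

```bash
python3 - <<'E'
from h import *
go([.6213,.0228,.113],yaw=107); rot(107)
E
```

```text
tcp [0.5297 0.0335 0.1667] yaw 100.04 tilt [-0.0006 -0.0009] units [-1.057  3.534  2.147] F [0.11 0.36 0.3 ] M [ 0.006 -0.091  0.005] t 21.45
turn z units -0.0193
turn units to level, yaw 107 [-0.0001  0.0001 -0.0193]
```

>>> move_arm(
  turn=[
    [0,0,-0.0193],
    [0,0,0],
    [0,0,0],
    [0,0,0],
    [0,0,0],
    [0,0,0],
    [0,0,0],
    [0,0,0],
    [0,0,0],
    [0,0,0],
  ],
  dp=[
    [0,0,0],
    [-0.38,0.9,0],
    [-0.4,0.9,0],
    [-0.4,0.9,0],
    [-0.3,0.68,0],
    [0,0,0.3],
    [0,0,0.6],
    [0,0,0.7],
    [0,0,0.45],
    [0,0,0],
  ],
  jaw=[-0.1,-0.1,-0.1,-0.1,-0.1,-0.1,-0.1,-0.1,-0.1,-0.1],
)

```text
clock: 22.28
tool_pos: [0.6179, 0.0218, 0.1114]
eef_rot: [0.597, 0.803, -0.003, -0.003]
contact_force: [-0.4, -0.7, -0.5]
opening: 0.548
```

```bash
python3 - <<'E'
from h import *
go([.6213,.0228,.113],yaw=107); rot(107)
E
```

```text
tcp [0.6179 0.0218 0.1114] yaw 106.74 tilt [-0.0078 -0.002 ] units [-0.002  0.139 -0.064] F [-0.42 -0.68 -0.5 ] M [-0.092 -0.031  0.032] t 22.2833
turn z units -0.0007
turn units to level, yaw 107 [-0.0013 -0.0001 -0.0007]
```

>>> move_arm(
  turn=[
    [0,0,0],
    [0,0,0],
    [0,0,0],
    [0,0,0],
    [0,0,0.0159],
    [0,0,0.0159],
    [0,0,0.0159],
    [0,0,0.0159],
    [0,0,0.0159],
    [0,0,0],
  ],
  dp=[
    [0,0.06,0],
    [0,0,0],
    [0,0,0],
    [0,0,0],
    [0,0,0],
    [0,0,0],
    [0,0,0],
    [0,0,0],
    [0,0,0],
    [0,0,0],
  ],
  jaw=[0,1,1,1,1,1,1,1,1,1],
)

```text
clock: 23.12
tool_pos: [0.6215, 0.0231, 0.1151]
eef_rot: [0.778, 0.629, -0.001, -0.0]
contact_force: [-5.5, -0.7, 4.1]
opening: 0.402
```

```bash
python3 - <<'E'
from h import *
go([.6213,.0228,.165],yaw=15.5); rot(78); print(r.get_state()['opening'])
E
```

```text
tcp [0.6215 0.0231 0.1151] yaw 77.92 tilt [-0.0029 -0.0011] units [-0.019 -0.011 -1.995] F [-5.51 -0.71  4.11] M [-0.137  1.191 -0.012] t 23.1167
turn z units 0.1734
turn units to level, yaw 78 [-0.0004  0.0003 -0.0002]
0.4019173290756332
```

Total ≈ 1.97 rad. Going back to feel the gauge.

>>> move_arm(
  turn=[
    [0,0,0],
    [0,0,0],
    [0,0,0],
    [0,0,0],
    [0,0,0],
    [0,0,0],
    [0,0,0],
    [0,0,0.0193],
    [0,0,0.0193],
    [0,0,0.0193],
  ],
  dp=[
    [0,0,0],
    [0,0,-0.3],
    [0,0,-0.8],
    [0,0,-0.8],
    [-0.1,-0.9,-0.15],
    [-0.1,-1,0],
    [-0.1,-1,0],
    [-0.1,-0.87,0],
    [0,0,0],
    [0,0,0],
  ],
  jaw=[0,0,0,0,0,0.2,0.2,0.2,0.2,0.2],
)

```text
clock: 23.95
tool_pos: [0.5286, 0.0333, 0.1671]
eef_rot: [0.879, 0.477, 0.001, -0.0]
contact_force: [0.2, 0.5, 0.2]
opening: 0.4
```

>>> move_arm(
  turn=[
    [0,0,0.0193],
    [0,0,0.0193],
    [0,0,0.0193],
    [0,0,0.0193],
    [0,0,0.0193],
    [0,0,0.0193],
    [0,0,0],
  ],
  dp=[
    [0,0,0],
    [0,0,0],
    [0,0,0],
    [0,0,0],
    [0,0,0],
    [0,0,0],
    [0,0,0],
  ],
  jaw=[0.2,0.2,0.2,0.2,0.2,0.2,0.2],
)

```text
clock: 24.53
tool_pos: [0.53, 0.0335, 0.167]
eef_rot: [0.991, 0.134, 0.001, -0.0]
contact_force: [-0.4, 0.6, 0.0]
opening: 0.4
```

```bash
python3 - <<'E'
from h import *
go([.5389,-.0002,.0457],yaw=15.5); rot(15.5); print(r.get_state()['opening'])
E
```

```text
tcp [0.53   0.0335 0.167 ] yaw 15.46 tilt [0.0023 0.0006] units [-0.027  1.395  4.852] F [-0.43  0.58  0.03] M [ 0.02   0.046 -0.054] t 24.5333
turn z units -0.0001
turn units to level, yaw 15.5 [ 0.     -0.0004 -0.0001]
0.40023406908010767
```

>>> move_arm(
  turn=[
    [0,-0.0004,0],
    [0,0,0],
    [0,0,0],
    [0,0,0],
    [0,0,0],
    [0,0,0],
    [0,0,0],
    [0,0,0],
    [0,0,0],
    [0,0,0],
  ],
  dp=[
    [0,0.5,0.4],
    [0,0.6,0.7],
    [0,0.29,0.8],
    [0,0,0.8],
    [0,0,0.8],
    [0,0,0.7],
    [0,0,0.44],
    [0,0,0.2],
    [0,0,0],
    [0,0,0],
  ],
  jaw=[0.3,0.3,0.3,0.3,0.3,0.3,0.4,0.4,0.4,0.4],
)

```text
clock: 25.37
tool_pos: [0.5378, -0.0008, 0.0452]
eef_rot: [0.991, 0.135, -0.002, 0.0]
contact_force: [0.1, -0.2, 0.2]
opening: 0.3
```

```bash
python3 - <<'E'
from h import *
go([.5389,-.0002,.0457],yaw=15.5); rot(15.5); print(r.get_state()['opening'])
E
```

```text
tcp [ 0.5378 -0.0008  0.0452] yaw 15.55 tilt [-0.003  -0.0005] units [ 0.049 -0.012 -0.021] F [ 0.14 -0.23  0.19] M [-0.011  0.044 -0.025] t 25.3667
turn z units 0.0001
turn units to level, yaw 15.5 [-0.0001  0.0005  0.0001]
0.2998900206555604
```

>>> move_arm(
  turn=[
    [0,0,0],
    [0,0,0],
    [0,0,0],
    [0,0,0],
  ],
  dp=[
    [0,0,0],
    [0,0,0],
    [0,0,0],
    [0,0,0],
  ],
  jaw=[1,1,1,1],
)

```text
clock: 25.7
tool_pos: [0.538, -0.0007, 0.0458]
eef_rot: [0.991, 0.135, -0.001, 0.0]
contact_force: [0.1, -0.9, 5.0]
opening: 0.112
```

```bash
python3 - <<'E'
from h import *
go([.5389,-.0002,.0457],yaw=15.5); rot(15.5); print(r.get_state()['opening'])
E
```

```text
tcp [ 0.538  -0.0007  0.0458] yaw 15.52 tilt [-0.002  -0.0006] units [ 0.041 -0.008  0.002] F [ 0.09 -0.92  4.95] M [-0.     0.048  0.089] t 25.7
turn z units 0.0
turn units to level, yaw 15.5 [0.     0.0003 0.    ]
0.11207361605515113
```

>>> move_arm(
  turn=[
    [0,0,0],
    [0,0,0],
  ],
  dp=[
    [0,0,-0.045],
    [0,0,0],
  ],
  jaw=[1,1],
)

```text
clock: 25.87
tool_pos: [0.5376, -0.0006, 0.0462]
eef_rot: [0.991, 0.135, -0.002, 0.0]
contact_force: [0.9, 0.0, -2.3]
opening: 0.111
```

>>> move_arm(
  turn=[
    [0,0,0],
    [0,0,0],
    [0,0,0],
  ],
  dp=[
    [-0.03,0,0],
    [-0.03,0,0],
    [-0.03,0,0],
  ],
  jaw=[1,1,1],
)

```text
clock: 26.12
tool_pos: [0.5352, -0.0013, 0.0461]
eef_rot: [0.991, 0.135, -0.002, 0.0]
contact_force: [1.1, 0.4, -2.5]
opening: 0.112
```

```bash
python3 - <<'E'
from h import *
go([.538,-.0007,.0457],yaw=15.5); rot(15.5); print(r.get_state()['opening'])
E
```

```text
tcp [ 0.5352 -0.0013  0.0461] yaw 15.49 tilt [-0.0035 -0.0006] units [0.114 0.005 0.014] F [ 1.14  0.37 -2.49] M [-0.006 -0.144 -0.046] t 26.1167
turn z units -0.0
turn units to level, yaw 15.5 [-0.0001  0.0006 -0.    ]
0.11172108254721519
```

>>> move_arm(
  turn=[
    [0,0.0005,0],
    [0,0,0],
  ],
  dp=[
    [0,0,-0.02],
    [0,0,0],
  ],
  jaw=[1,1],
)

```text
clock: 26.28
tool_pos: [0.5347, -0.0015, 0.0464]
eef_rot: [0.991, 0.135, -0.001, -0.0]
contact_force: [1.3, 0.3, -2.9]
opening: 0.109
```

```bash
python3 - <<'E'
from h import *
go([.5389,-.0002,.0457],yaw=15.5); rot(15.5)
E
```

```text
tcp [ 0.5347 -0.0015  0.0464] yaw 15.5 tilt [-0.0013 -0.0001] units [ 0.174 -0.004  0.028] F [ 1.33  0.28 -2.88] M [-0.007  0.016  0.018] t 26.2833
turn z units -0.0
turn units to level, yaw 15.5 [-0.      0.0002 -0.    ]
```

Lifting the gripped gauge about 0.3 mm brings a downward push of some 2 N beyond its weight, so the foot seems to be only a few tenths of a mm above the blade. I'll set it back on the deck on its line and turn 0.45 rad more.

>>> move_arm(
  turn=[
    [0,0,0],
    [0,0,0],
    [0,0,0],
    [0,0,0],
  ],
  dp=[
    [0.05,0,0.03],
    [0.06,0,0.015],
    [0.05,0,0],
    [0,0,0],
  ],
  jaw=[1,1,1,1],
)

```text
clock: 26.62
tool_pos: [0.5386, -0.0006, 0.0458]
eef_rot: [0.991, 0.135, -0.001, 0.0]
contact_force: [-2.3, -0.9, 5.7]
opening: 0.115
```

```bash
python3 - <<'E'
from h import *
go([.538,-.0004,.0457],yaw=15.5); rot(15.5)
E
```

```text
tcp [ 0.5386 -0.0006  0.0458] yaw 15.49 tilt [-0.0015 -0.0007] units [-0.02  -0.013  0.003] F [-2.31 -0.9   5.74] M [-0.13   0.494 -0.014] t 26.6167
turn z units -0.0
turn units to level, yaw 15.5 [ 0.      0.0003 -0.    ]
```

>>> move_arm(
  turn=[
    [0,0,0],
    [0,0,0],
    [0,0,0],
    [0,0,0],
    [0,0,0],
    [0,0,0],
    [0,0,0],
    [0,0,0],
    [0,0,-0.0195],
    [0,0,-0.0195],
  ],
  dp=[
    [-0.02,0,-0.02],
    [0,0,0],
    [0,0,-0.4],
    [0,0,-0.7],
    [0,0,-0.8],
    [0,-0.4,-0.8],
    [0,-0.5,-0.8],
    [0,-0.5,-0.8],
    [0,0,-0.5],
    [0,0,0],
  ],
  jaw=[0.2,0.2,0.2,0.1,0,-0.1,-0.1,-0.1,-0.1,-0.1],
)

```text
clock: 27.45
tool_pos: [0.5311, 0.035, 0.1696]
eef_rot: [0.966, 0.259, 0.003, 0.0]
contact_force: [-0.6, -0.2, 0.1]
opening: 0.548
```

>>> move_arm(
  turn=[
    [0,0,-0.0195],
    [0,0,-0.0195],
    [0,0,-0.0195],
    [0,0,-0.0195],
    [0,0,-0.0195],
    [0,0,-0.0195],
    [0,0,-0.0195],
    [0,0,-0.0195],
    [0,0,-0.0195],
    [0,0,-0.0195],
  ],
  dp=[
    [0,0,0],
    [0,0,0],
    [0,0,0],
    [0,0,0],
    [0,0,0],
    [0,0,0],
    [0,0,0],
    [0,0,0],
    [0,0,0],
    [0,0,0],
  ],
  jaw=[-0.1,-0.1,-0.1,-0.1,-0.1,-0.1,-0.1,-0.1,-0.1,-0.1],
)

```text
clock: 28.28
tool_pos: [0.5295, 0.0331, 0.1667]
eef_rot: [0.642, 0.766, 0.0, 0.0]
contact_force: [-0.4, 0.3, 0.2]
opening: 0.551
```

```bash
python3 - <<'E'
from h import *
go([.6213,.0228,.113],yaw=104); rot(104)
st=r.get_state()
a=np.radians(104); d=np.array([.6213,.0228])-st['tool_pos'][:2]
print('in yaw104:',(d[0]*np.cos(a)+d[1]*np.sin(a))/.025,(d[0]*np.sin(a)-d[1]*np.cos(a))/.025)
E
```

```text
tcp [0.5295 0.0331 0.1667] yaw 100.07 tilt [ 0.0003 -0.0002] units [-1.047  3.542  2.149] F [-0.37  0.29  0.25] M [ 0.018 -0.136  0.04 ] t 28.2833
turn z units -0.0109
turn units to level, yaw 104 [ 0.      0.     -0.0109]
in yaw104: -1.2880963982026739 3.462271740279722
```

>>> move_arm(
  turn=[
    [0,0,-0.0109],
    [0,0,0],
    [0,0,0],
    [0,0,0],
    [0,0,0],
    [0,0,0],
    [0,0,0],
    [0,0,0],
    [0,0,0],
    [0,0,0],
  ],
  dp=[
    [0,0,0],
    [-0.35,0.9,0],
    [-0.35,0.9,0],
    [-0.35,0.9,0],
    [-0.24,0.78,0],
    [0,0,0.3],
    [0,0,0.6],
    [0,0,0.7],
    [0,0,0.45],
    [0,0,0],
  ],
  jaw=[-0.1,-0.1,-0.1,-0.1,-0.1,-0.1,-0.1,-0.1,-0.1,-0.1],
)

```text
clock: 29.12
tool_pos: [0.6184, 0.0217, 0.1116]
eef_rot: [0.617, 0.787, -0.003, -0.002]
contact_force: [-0.1, -0.2, -0.3]
opening: 0.55
```

```bash
python3 - <<'E'
from h import *
go([.6213,.0228,.113],yaw=104); rot(104); snap('wrist','w20')
E
```

```text
tcp [0.6184 0.0217 0.1116] yaw 103.74 tilt [-0.0068 -0.0017] units [ 0.015  0.123 -0.059] F [-0.09 -0.16 -0.29] M [-0.027 -0.008 -0.012] t 29.1167
turn z units -0.0007
turn units to level, yaw 104 [-0.0011 -0.     -0.0007]
```

View pics/w20.png

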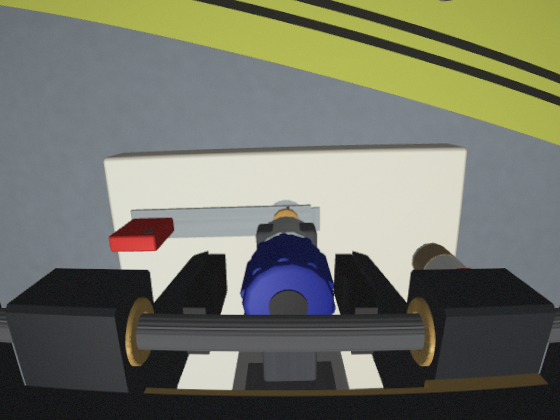

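The line is at (287,208), with the foot centre at (286,214), so the gauge is on its mark. Grip and turn 0.45 rad.

>>> move_arm(
  turn=[
    [0,0,0],
    [0,0,0],
    [0,0,0],
    [0,0,0],
    [0,0,0.0143],
    [0,0,0.0143],
    [0,0,0.0143],
    [0,0,0.0143],
    [0,0,0.0143],
    [0,0,0],
  ],
  dp=[
    [0,0.05,0],
    [0,0,0],
    [0,0,0],
    [0,0,0],
    [0,0,0],
    [0,0,0],
    [0,0,0],
    [0,0,0],
    [0,0,0],
    [0,0,0],
  ],
  jaw=[0,1,1,1,1,1,1,1,1,1],
)

```text
clock: 30.0
tool_pos: [0.6214, 0.0229, 0.1154]
eef_rot: [0.778, 0.628, -0.001, -0.0]
contact_force: [-5.4, -0.6, 5.4]
opening: 0.402
```

```bash
python3 - <<'E'
from h import *
go([.6213,.0228,.165],yaw=15.5); rot(78); print(r.get_state()['opening'])
E
```

```text
tcp [0.6214 0.0229 0.1154] yaw 77.76 tilt [-0.0023 -0.001 ] units [-0.008 -0.009 -1.984] F [-5.39 -0.63  5.41] M [-0.093  1.145 -0.046] t 30.0
turn z units 0.1729
turn units to level, yaw 78 [-0.0003  0.0002 -0.0007]
0.4017882621341123
```

Total ≈ 2.42 rad. Feeling the gauge again.

>>> move_arm(
  turn=[
    [0,0,0],
    [0,0,0],
    [0,0,0],
    [0,0,0],
    [0,0,0],
    [0,0,0],
    [0,0,0],
    [0,0,0.0192],
    [0,0,0.0192],
    [0,0,0.0192],
  ],
  dp=[
    [0,0,0],
    [0,0,-0.3],
    [0,0,-0.8],
    [0,0,-0.8],
    [-0.1,-0.9,-0.15],
    [-0.1,-1,0],
    [-0.1,-1,0],
    [-0.1,-0.87,0],
    [0,0,0],
    [0,0,0],
  ],
  jaw=[0,0,0,0,0,0.2,0.2,0.2,0.2,0.2],
)

```text
clock: 30.83
tool_pos: [0.5282, 0.0332, 0.167]
eef_rot: [0.879, 0.477, 0.001, -0.0]
contact_force: [-0.1, 0.2, -0.3]
opening: 0.4
```

>>> move_arm(
  turn=[
    [0,0,0.0192],
    [0,0,0.0192],
    [0,0,0.0192],
    [0,0,0.0192],
    [0,0,0.0192],
    [0,0,0.0192],
    [0,0,0],
  ],
  dp=[
    [0,0,0],
    [0,0,0],
    [0,0,0],
    [0,0,0],
    [0,0,0],
    [0,0,0],
    [0,0,0],
  ],
  jaw=[0.2,0.2,0.2,0.2,0.2,0.2,0.2],
)

```text
clock: 31.42
tool_pos: [0.5297, 0.0333, 0.1669]
eef_rot: [0.991, 0.136, 0.001, -0.0]
contact_force: [-0.3, 0.7, -0.7]
opening: 0.401
```

```bash
python3 - <<'E'
from h import *
go([.5384,-.0004,.0464],yaw=15.5); rot(15.5); print(r.get_state()['opening'])
E
```

```text
tcp [0.5297 0.0333 0.1669] yaw 15.61 tilt [0.0024 0.0006] units [-0.038  1.394  4.819] F [-0.27  0.74 -0.68] M [ 0.005 -0.007 -0.004] t 31.4167
turn z units 0.0003
turn units to level, yaw 15.5 [ 0.     -0.0004  0.0003]
0.4010616621864071
```

>>> move_arm(
  turn=[
    [0,-0.0004,0.0003],
    [0,0,0],
    [0,0,0],
    [0,0,0],
    [0,0,0],
    [0,0,0],
    [0,0,0],
    [0,0,0],
    [0,0,0],
    [0,0,0],
  ],
  dp=[
    [0,0.5,0.4],
    [0,0.6,0.7],
    [0,0.29,0.8],
    [0,0,0.8],
    [0,0,0.8],
    [0,0,0.7],
    [0,0,0.44],
    [0,0,0.16],
    [0,0,0],
    [0,0,0],
  ],
  jaw=[0.3,0.3,0.3,0.3,0.3,0.3,0.4,0.4,0.4,0.4],
)

```text
clock: 32.25
tool_pos: [0.5379, -0.0009, 0.0462]
eef_rot: [0.991, 0.136, -0.001, -0.0]
contact_force: [-0.4, -0.1, -0.3]
opening: 0.297
```

>>> move_arm(
  turn=[
    [0,0,0],
    [0,0,0],
    [0,0,0],
    [0,0,0],
    [0,0,0],
  ],
  dp=[
    [0,0,0],
    [0,0,0],
    [0,0,0],
    [0,0,0],
    [0,0,0],
  ],
  jaw=[1,1,1,1,1],
)

```text
clock: 32.67
tool_pos: [0.538, -0.0008, 0.0467]
eef_rot: [0.991, 0.136, -0.001, 0.0]
contact_force: [-0.4, -0.3, 7.4]
opening: 0.112
```

```bash
python3 - <<'E'
from h import *
go([.5384,-.0004,.0464],yaw=15.5); rot(15.5); print(r.get_state()['opening'])
E
```

```text
tcp [ 0.538  -0.0008  0.0467] yaw 15.6 tilt [-0.0015 -0.0006] units [ 0.018 -0.01   0.014] F [-0.4  -0.32  7.35] M [-0.041  0.024 -0.036] t 32.6667
turn z units 0.0003
turn units to level, yaw 15.5 [0.     0.0003 0.0003]
0.11249004602864471
```

>>> move_arm(
  turn=[
    [0,0,0],
    [0,0,0],
  ],
  dp=[
    [0,0,-0.045],
    [0,0,0],
  ],
  jaw=[1,1],
)

```text
clock: 32.83
tool_pos: [0.5381, -0.0006, 0.0472]
eef_rot: [0.991, 0.136, -0.001, -0.0]
contact_force: [2.4, 0.7, -3.5]
opening: 0.113
```

>>> move_arm(
  turn=[
    [0,0,0],
    [0,0,0],
    [0,0,0],
  ],
  dp=[
    [-0.03,0,0],
    [-0.03,0,0],
    [-0.03,0,0],
  ],
  jaw=[1,1,1],
)

```text
clock: 33.08
tool_pos: [0.5362, -0.0009, 0.0471]
eef_rot: [0.991, 0.136, -0.001, -0.0]
contact_force: [3.5, 0.9, -4.3]
opening: 0.114
```

```bash
python3 - <<'E'
from h import *
go([.538,-.0008,.0464],yaw=15.5); rot(15.5); print(r.get_state()['opening'])
E
```

```text
tcp [ 0.5362 -0.0009  0.0471] yaw 15.61 tilt [-0.0013  0.0004] units [0.072 0.015 0.026] F [ 3.53  0.86 -4.35] M [ 0.141 -0.674  0.007] t 33.0833
turn z units 0.0003
turn units to level, yaw 15.5 [-0.0001  0.0002  0.0003]
0.11378385270938977
```

Drag now appears at 3.6 N, but I'm lifting by about 4 N. I'll trim the vertical load to the gauge's weight and pull again.

>>> move_arm(
  turn=[
    [0,0,0],
    [0,0,0],
  ],
  dp=[
    [0,0,0.015],
    [-0.01,0,0],
  ],
  jaw=[1,1],
)

```text
clock: 33.25
tool_pos: [0.5358, -0.001, 0.0469]
eef_rot: [0.991, 0.136, -0.001, -0.0]
contact_force: [4.4, 0.6, -2.4]
opening: 0.116
```

>>> move_arm(
  turn=[
    [0,0,0],
    [0,0,0],
  ],
  dp=[
    [-0.03,0,0],
    [-0.03,0,0],
  ],
  jaw=[1,1],
)

```text
clock: 33.42
tool_pos: [0.534, -0.0015, 0.0468]
eef_rot: [0.991, 0.136, -0.001, -0.0]
contact_force: [4.0, 1.2, -2.6]
opening: 0.111
```

>>> move_arm(
  turn=[
    [0,0,0],
  ],
  dp=[
    [-0.03,0,0],
  ],
  jaw=[1],
)

```text
clock: 33.5
tool_pos: [0.5331, -0.0018, 0.0468]
eef_rot: [0.991, 0.136, -0.001, -0.0]
contact_force: [4.1, 1.4, -2.7]
opening: 0.109
```

```bash
python3 - <<'E'
from h import *
go([.538,-.0008,.0464],yaw=15.5); rot(15.5); print(r.get_state()['opening'])
E
```

```text
tcp [ 0.5331 -0.0018  0.0468] yaw 15.62 tilt [-0.0023 -0.0001] units [0.199 0.015 0.017] F [ 4.14  1.37 -2.7 ] M [ 0.251 -0.861 -0.041] t 33.5
turn z units 0.0003
turn units to level, yaw 15.5 [-0.0001  0.0004  0.0003]
0.10930092034836186
```

>>> move_arm(
  turn=[
    [0,0.0003,0],
    [0,0,0],
    [0,0,0],
  ],
  dp=[
    [0.03,0,0.012],
    [0.04,0,0],
    [0.04,0,0],
  ],
  jaw=[1,1,1],
)

```text
clock: 33.75
tool_pos: [0.533, -0.0018, 0.0467]
eef_rot: [0.991, 0.136, -0.003, 0.001]
contact_force: [-3.0, 1.2, 9.0]
opening: 0.113
```

>>> move_arm(
  turn=[
    [0,0,0],
  ],
  dp=[
    [0.04,0,0],
  ],
  jaw=[1],
)

```text
clock: 33.83
tool_pos: [0.533, -0.0019, 0.0467]
eef_rot: [0.991, 0.136, -0.004, 0.001]
contact_force: [-5.3, 0.3, 11.7]
opening: 0.11
```

>>> move_arm(
  turn=[
    [0,0,0],
  ],
  dp=[
    [0.04,0,0],
  ],
  jaw=[1],
)

```text
clock: 33.92
tool_pos: [0.5331, -0.0019, 0.0467]
eef_rot: [0.991, 0.136, -0.005, 0.001]
contact_force: [-6.6, 0.2, 11.7]
opening: 0.11
```

>>> move_arm(
  turn=[
    [0,0,0],
  ],
  dp=[
    [0.04,0,0],
  ],
  jaw=[1],
)

```text
clock: 34.0
tool_pos: [0.5331, -0.0019, 0.0467]
eef_rot: [0.991, 0.136, -0.005, 0.001]
contact_force: [-8.4, -0.4, 13.9]
opening: 0.107
```

```bash
python3 - <<'E'
from h import *
go([.538,-.0008,.0464],yaw=15.5); rot(15.5); print(r.get_state()['opening'])
E
```

```text
tcp [ 0.5331 -0.0019  0.0467] yaw 15.61 tilt [-0.0105 -0.004 ] units [0.2   0.012 0.012] F [-8.39 -0.38 13.86] M [0.087 1.644 0.057] t 34.0
turn z units 0.0003
turn units to level, yaw 15.5 [0.0002 0.0018 0.0003]
0.10731545946273807
```

Pushing forward made the blade dig in (Fz 14 N), so I'll raise to relieve the vertical load.

>>> move_arm(
  turn=[
    [0,0,0],
    [0,0,0],
  ],
  dp=[
    [0,0,-0.025],
    [0,0,-0.025],
  ],
  jaw=[1,1],
)

```text
clock: 34.17
tool_pos: [0.5333, -0.0021, 0.0471]
eef_rot: [0.991, 0.136, -0.005, 0.001]
contact_force: [-5.1, -1.2, 0.8]
opening: 0.112
```

>>> move_arm(
  turn=[
    [0,0,0],
  ],
  dp=[
    [0,0,-0.02],
  ],
  jaw=[1],
)

```text
clock: 34.25
tool_pos: [0.5334, -0.0021, 0.0474]
eef_rot: [0.991, 0.136, -0.005, 0.001]
contact_force: [-4.3, -0.6, -0.9]
opening: 0.112
```

```bash
python3 - <<'E'
from h import *
go([.538,-.0006,.0464],yaw=15.5); rot(15.5); print(r.get_state()['opening'])
E
```

```text
tcp [ 0.5334 -0.0021  0.0474] yaw 15.61 tilt [-0.0105 -0.0036] units [ 0.193 -0.006  0.038] F [-4.28 -0.56 -0.89] M [-0.056  1.003  0.084] t 34.25
turn z units 0.0003
turn units to level, yaw 15.5 [0.0001 0.0018 0.0003]
0.1117435721564848
```

>>> move_arm(
  turn=[
    [0,0.0008,0],
    [0,0,0],
  ],
  dp=[
    [0.04,0,0],
    [0.04,0,0],
  ],
  jaw=[1,1],
)

```text
clock: 34.42
tool_pos: [0.5349, -0.0019, 0.0471]
eef_rot: [0.991, 0.136, -0.003, 0.001]
contact_force: [-6.2, -1.8, -1.0]
opening: 0.113
```

```bash
python3 - <<'E'
from h import *
go([.538,-.0006,.0464],yaw=15.5); rot(15.5)
E
```

```text
tcp [ 0.5349 -0.0019  0.0471] yaw 15.59 tilt [-0.0065 -0.0027] units [ 0.132 -0.017  0.027] F [-6.2  -1.82 -0.96] M [-0.169  1.094  0.063] t 34.4167
turn z units 0.0002
turn units to level, yaw 15.5 [0.0001 0.0011 0.0003]
```

>>> move_arm(
  turn=[
    [0,0.0009,0],
    [0,0,0],
  ],
  dp=[
    [0.04,0,0],
    [0.04,0,0],
  ],
  jaw=[1,1],
)

```text
clock: 34.58
tool_pos: [0.5383, -0.001, 0.0471]
eef_rot: [0.991, 0.135, 0.001, 0.0]
contact_force: [-4.8, -1.1, -3.3]
opening: 0.107
```

```bash
python3 - <<'E'
from h import *
go([.538,-.0006,.0464],yaw=15.5); rot(15.5)
E
```

```text
tcp [ 0.5383 -0.001   0.0471] yaw 15.57 tilt [ 0.0017 -0.0002] units [-0.007 -0.02   0.029] F [-4.82 -1.06 -3.29] M [-0.326  1.115  0.061] t 34.5833
turn z units 0.0002
turn units to level, yaw 15.5 [ 0.0001 -0.0003  0.0002]
```

Moving drag is about 4.4 N on the pull and 4.9 N on the push with light lifting, so the foot bears slightly too hard. I'll release and back the knob off by about 0.14 rad.

>>> move_arm(
  turn=[
    [0,0,0],
    [0,0,0],
    [0,0,0],
    [0,0,0],
    [0,0,0],
    [0,0,0],
    [0,0,0],
    [0,0,0],
    [0,0,-0.0195],
    [0,0,-0.0195],
  ],
  dp=[
    [-0.02,0,0.015],
    [0,0,0],
    [0,0,-0.4],
    [0,0,-0.7],
    [0,0,-0.8],
    [0,-0.4,-0.8],
    [0,-0.5,-0.8],
    [0,-0.5,-0.8],
    [0,0,-0.5],
    [0,0,0],
  ],
  jaw=[0.2,0.2,0.2,0.1,0,-0.1,-0.1,-0.1,-0.1,-0.1],
)

```text
clock: 35.42
tool_pos: [0.5339, 0.0359, 0.1721]
eef_rot: [0.966, 0.259, 0.009, 0.0]
contact_force: [-0.4, -0.4, -0.4]
opening: 0.549
```

>>> move_arm(
  turn=[
    [0,0,-0.0195],
    [0,0,-0.0195],
    [0,0,-0.0195],
    [0,0,-0.0195],
    [0,0,-0.0195],
    [0,0,-0.0195],
    [0,0,-0.0195],
    [0,0,0],
  ],
  dp=[
    [0,0,0],
    [0,0,0],
    [0,0,0],
    [0,0,0],
    [0,0,0],
    [0,0,0],
    [0,0,0],
    [0,0,0],
  ],
  jaw=[-0.1,-0.1,-0.1,-0.1,-0.1,-0.1,-0.1,-0.1],
)

```text
clock: 36.08
tool_pos: [0.5322, 0.0339, 0.1688]
eef_rot: [0.772, 0.636, 0.006, 0.002]
contact_force: [-0.2, 0.4, 0.0]
opening: 0.549
```

```bash
python3 - <<'E'
from h import *
go([.6213,.0228,.113],yaw=80); rot(80)
E
```

```text
tcp [0.5322 0.0339 0.1688] yaw 78.93 tilt [0.0112 0.0037] units [0.236 3.561 2.272] F [-0.19  0.44  0.02] M [-0.022 -0.088  0.002] t 36.0833
turn z units -0.003
turn units to level, yaw 80 [ 0.0016 -0.0009 -0.003 ]
```

>>> move_arm(
  turn=[
    [0.0016,-0.0009,-0.003],
    [0,0,0],
    [0,0,0],
    [0,0,0],
    [0,0,0],
    [0,0,0],
    [0,0,0],
    [0,0,0],
    [0,0,0],
    [0,0,0],
  ],
  dp=[
    [0,0,0],
    [0.05,0.9,0],
    [0.05,0.95,0],
    [0.05,0.95,0],
    [0.03,0.78,0],
    [0,0,0.3],
    [0,0,0.7],
    [0,0,0.7],
    [0,0,0.48],
    [0,0,0],
  ],
  jaw=[-0.1,-0.1,-0.1,-0.1,-0.1,-0.1,-0.1,-0.1,-0.1,-0.1],
)

```text
clock: 36.92
tool_pos: [0.6178, 0.0219, 0.1107]
eef_rot: [0.767, 0.642, -0.003, -0.001]
contact_force: [-0.2, -0.3, -1.1]
opening: 0.55
```

```bash
python3 - <<'E'
from h import *
go([.6213,.0228,.113],yaw=80); rot(80); w=snap('wrist','w21'); s=snap('side','s21')
E
```

```text
tcp [0.6178 0.0219 0.1107] yaw 79.84 tilt [-0.0069 -0.0023] units [ 0.058  0.13  -0.094] F [-0.22 -0.26 -1.11] M [-0.019 -0.033 -0.047] t 36.9167
turn z units -0.0004
turn units to level, yaw 80 [-0.001   0.0006 -0.0004]
```

View pics/w21.png

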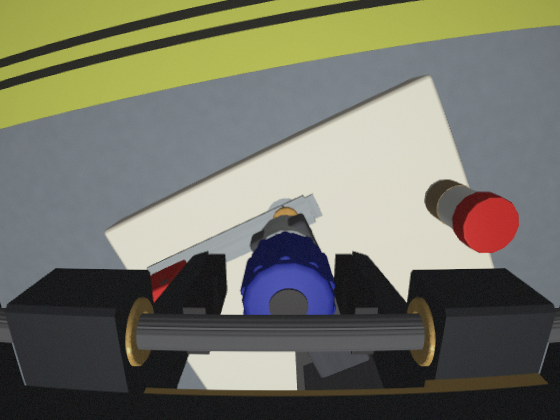

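>>> move_arm(
  turn=[
    [0,0,0],
    [0,0,0],
    [0,0,0],
    [0,0,0],
  ],
  dp=[
    [0,0.05,0],
    [0,0,0],
    [0,0,0],
    [0,0,0],
  ],
  jaw=[0,1,1,1],
)

```text
clock: 37.35
tool_pos: [0.6214, 0.0227, 0.1142]
eef_rot: [0.767, 0.642, -0.001, -0.0]
contact_force: [-2.3, 0.7, 5.8]
opening: 0.404
```

```bash
python3 - <<'E'
from h import *
go([.6213,.0228,.113],yaw=80); print(r.get_state()['opening'])
E
```

```text
tcp [0.6214 0.0227 0.1142] yaw 79.86 tilt [-0.0011 -0.0005] units [ 0.005 -0.003  0.049] F [-2.29  0.71  5.83] M [ 0.036  0.451 -0.074] t 37.35
turn z units -0.0004
0.4044230212288064
```

>>> move_arm(
  turn=[
    [0,0,-0.011],
    [0,0,-0.011],
    [0,0,0],
  ],
  dp=[
    [0,0,0],
    [0,0,0],
    [0,0,0],
  ],
  jaw=[1,1,1],
)

```text
clock: 37.6
tool_pos: [0.6214, 0.0226, 0.1142]
eef_rot: [0.72, 0.694, -0.001, -0.0]
contact_force: [-2.6, -0.1, 6.1]
opening: 0.401
```

```bash
python3 - <<'E'
from h import *
go([.6213,.0228,.113],yaw=15.5); print(r.get_state()['opening'])
E
```

```text
tcp [0.6214 0.0226 0.1142] yaw 87.96 tilt [-0.001  -0.0004] units [ 0.008 -0.006  0.048] F [-2.64 -0.1   6.14] M [-0.003  0.465  0.021] t 37.6
turn z units 0.2013
0.4006756548735066
```

Knob backed off 8.1°. I'll release it and feel the gauge once more.

>>> move_arm(
  turn=[
    [0,0,0],
    [0,0,0],
    [0,0,0],
    [0,0,0],
    [0,0,0],
    [0,0,0],
    [0,0,0],
    [0,0,0],
    [0,0,0.0183],
    [0,0,0.0183],
  ],
  dp=[
    [0,0,0],
    [0,0,-0.3],
    [0,0,-0.8],
    [0,0,-0.8],
    [0.07,-0.9,-0.15],
    [0.07,-1,0],
    [0.07,-1,0],
    [0.07,-0.88,0],
    [0,0,0],
    [0,0,0],
  ],
  jaw=[0,0,0,0,0,0.2,0.2,0.2,0.2,0.2],
)

```text
clock: 38.43
tool_pos: [0.5262, 0.0329, 0.1652]
eef_rot: [0.797, 0.604, -0.001, -0.0]
contact_force: [0.5, 1.0, 0.2]
opening: 0.397
```

>>> move_arm(
  turn=[
    [0,0,0.0183],
    [0,0,0.0183],
    [0,0,0.0183],
    [0,0,0.0183],
    [0,0,0.0183],
    [0,0,0.0183],
    [0,0,0.0183],
    [0,0,0.0183],
    [0,0,0.0183],
    [0,0,0],
  ],
  dp=[
    [0,0,0],
    [0,0,0],
    [0,0,0],
    [0,0,0],
    [0,0,0],
    [0,0,0],
    [0,0,0],
    [0,0,0],
    [0,0,0],
    [0,0,0],
  ],
  jaw=[0.2,0.2,0.2,0.2,0.2,0.2,0.2,0.2,0.2,0.2],
)

```text
clock: 39.27
tool_pos: [0.5278, 0.0331, 0.1652]
eef_rot: [0.991, 0.132, -0.0, 0.001]
contact_force: [0.2, 0.2, 0.7]
opening: 0.399
```

```bash
python3 - <<'E'
from h import *
go([.5383,-.0008,.0472],yaw=15.5); rot(15.5); print(r.get_state()['opening'])
E
```

```text
tcp [0.5278 0.0331 0.1652] yaw 15.16 tilt [-0.0003 -0.0012] units [0.055 1.416 4.723] F [0.23 0.23 0.7 ] M [ 0.028  0.033 -0.005] t 39.2667
turn z units -0.001
turn units to level, yaw 15.5 [ 0.0002  0.0001 -0.001 ]
0.3993434162027558
```

>>> move_arm(
  turn=[
    [0.0002,0.0001,-0.001],
    [0,0,0],
    [0,0,0],
    [0,0,0],
    [0,0,0],
    [0,0,0],
    [0,0,0],
    [0,0,0],
    [0,0,0],
    [0,0,0],
  ],
  dp=[
    [0.05,0.5,0.4],
    [0,0.6,0.7],
    [0,0.3,0.8],
    [0,0,0.8],
    [0,0,0.8],
    [0,0,0.7],
    [0,0,0.4],
    [0,0,0.1],
    [0,0,0],
    [0,0,0],
  ],
  jaw=[0.3,0.3,0.3,0.3,0.3,0.3,0.4,0.4,0.4,0.4],
)

```text
clock: 40.1
tool_pos: [0.5381, -0.0005, 0.0475]
eef_rot: [0.991, 0.137, -0.0, -0.0]
contact_force: [0.4, 0.0, -0.7]
opening: 0.295
```

>>> move_arm(
  turn=[
    [0,0,0],
    [0,0,0],
    [0,0,0],
    [0,0,0],
    [0,0,0],
  ],
  dp=[
    [0,0,0],
    [0,0,0],
    [0,0,0],
    [0,0,0],
    [0,0,0],
  ],
  jaw=[1,1,1,1,1],
)

```text
clock: 40.52
tool_pos: [0.5382, -0.0005, 0.0478]
eef_rot: [0.991, 0.136, -0.0, -0.0]
contact_force: [-0.3, -0.6, 6.9]
opening: 0.111
```

```bash
python3 - <<'E'
from h import *
go([.5383,-.0008,.0472],yaw=15.5); rot(15.5); print(r.get_state()['opening'])
E
```

```text
tcp [ 5.382e-01 -5.000e-04  4.780e-02] yaw 15.65 tilt [-0.0001  0.0004] units [-0.001  0.013  0.025] F [-0.25 -0.58  6.86] M [-0.15   0.037 -0.141] t 40.5167
turn z units 0.0004
turn units to level, yaw 15.5 [-0.0001 -0.      0.0004]
0.11098046419625554
```

>>> move_arm(
  turn=[
    [0,0,0],
    [0,0,0],
  ],
  dp=[
    [0,0,-0.031],
    [0,0,0],
  ],
  jaw=[1,1],
)

```text
clock: 40.68
tool_pos: [0.5382, -0.0006, 0.0479]
eef_rot: [0.991, 0.136, -0.0, -0.0]
contact_force: [2.5, -0.6, -1.2]
opening: 0.112
```

>>> move_arm(
  turn=[
    [0,0,0],
    [0,0,0],
    [0,0,0],
  ],
  dp=[
    [-0.03,0,0],
    [-0.03,0,0],
    [-0.03,0,0],
  ],
  jaw=[1,1,1],
)

```text
clock: 40.93
tool_pos: [0.5363, -0.0006, 0.0479]
eef_rot: [0.991, 0.137, 0.0, -0.001]
contact_force: [3.4, -0.1, -1.5]
opening: 0.108
```

>>> move_arm(
  turn=[
    [0,0,0],
  ],
  dp=[
    [-0.03,0,0],
  ],
  jaw=[1],
)

```text
clock: 41.02
tool_pos: [0.5353, -0.0007, 0.0479]
eef_rot: [0.991, 0.137, -0.0, -0.001]
contact_force: [3.9, 1.1, -0.9]
opening: 0.112
```

```bash
python3 - <<'E'
from h import *
go([.5382,-.0005,.0472],yaw=15.5); rot(15.5); print(r.get_state()['opening'])
E
```

```text
tcp [ 0.5353 -0.0007  0.0479] yaw 15.7 tilt [-0.0003  0.0013] units [0.114 0.022 0.028] F [ 3.91  1.11 -0.9 ] M [ 0.169 -0.704 -0.026] t 41.0167
turn z units 0.0006
turn units to level, yaw 15.5 [-0.0002 -0.      0.0006]
0.11199774024604783
```

>>> move_arm(
  turn=[
    [0,0,0],
  ],
  dp=[
    [-0.03,0,0],
  ],
  jaw=[1],
)

```text
clock: 41.1
tool_pos: [0.5344, -0.0009, 0.0479]
eef_rot: [0.991, 0.137, -0.0, -0.001]
contact_force: [3.0, 1.1, -0.5]
opening: 0.107
```

>>> move_arm(
  turn=[
    [0,0,0],
  ],
  dp=[
    [-0.03,0,0],
  ],
  jaw=[1],
)

```text
clock: 41.18
tool_pos: [0.5335, -0.0012, 0.0479]
eef_rot: [0.991, 0.137, -0.0, -0.001]
contact_force: [2.7, 0.2, -1.1]
opening: 0.106
```

>>> move_arm(
  turn=[
    [0,0,0],
  ],
  dp=[
    [0,0,0],
  ],
  jaw=[1],
)

```text
clock: 41.27
tool_pos: [0.5333, -0.0012, 0.0479]
eef_rot: [0.991, 0.137, -0.001, -0.001]
contact_force: [2.5, 0.8, -1.6]
opening: 0.116
```

```bash
python3 - <<'E'
from h import *
go([.5382,-.0005,.0472],yaw=15.5); rot(15.5)
E
```

```text
tcp [ 0.5333 -0.0012  0.0479] yaw 15.7 tilt [-0.0013  0.001 ] units [0.197 0.024 0.027] F [ 2.55  0.75 -1.63] M [ 0.177 -0.572  0.014] t 41.2667
turn z units 0.0006
turn units to level, yaw 15.5 [-0.0002  0.0002  0.0006]
```

Pull readings along the blade are 3.3, 4.1, 3.2 and 2.7 N, mean about 3.2 N with the arm carrying only the gauge's weight. That's the wanted drag. Now I'll ease it back onto the line, countering the tilt.

>>> move_arm(
  turn=[
    [0,0.0004,0.0003],
    [0,0.0004,0],
    [0,0.0004,0],
  ],
  dp=[
    [0.04,0,-0.008],
    [0.04,0,-0.008],
    [0.04,0,-0.006],
  ],
  jaw=[1,1,1],
)

```text
clock: 41.52
tool_pos: [0.5335, -0.0014, 0.0479]
eef_rot: [0.991, 0.136, 0.0, -0.0]
contact_force: [-3.2, 0.8, -0.5]
opening: 0.112
```

```bash
python3 - <<'E'
from h import *
go([.5383,-.0002,.0472],yaw=15.5); rot(15.5)
E
```

```text
tcp [ 0.5335 -0.0014  0.0479] yaw 15.59 tilt [0.0007 0.0009] units [0.198 0.006 0.029] F [-3.22  0.82 -0.55] M [-0.015  0.864  0.092] t 41.5167
turn z units 0.0002
turn units to level, yaw 15.5 [-0.0001 -0.0001  0.0002]
```

>>> move_arm(
  turn=[
    [0,0.0002,0],
    [0,0.0002,0],
    [0,0,0],
  ],
  dp=[
    [0.04,0,-0.003],
    [0.04,0,-0.003],
    [0.04,0,0],
  ],
  jaw=[1,1,1],
)

```text
clock: 41.77
tool_pos: [0.5376, -0.0008, 0.0481]
eef_rot: [0.991, 0.135, 0.003, -0.001]
contact_force: [-3.9, -1.1, -2.2]
opening: 0.108
```

```bash
python3 - <<'E'
from h import *
go([.5383,-.0002,.0472],yaw=15.5); rot(15.5)
E
```

```text
tcp [ 0.5376 -0.0008  0.0481] yaw 15.54 tilt [0.005  0.0018] units [ 0.035 -0.016  0.035] F [-3.93 -1.09 -2.22] M [-0.18   0.848 -0.009] t 41.7667
turn z units 0.0001
turn units to level, yaw 15.5 [-0.0001 -0.0008  0.0001]
```

>>> move_arm(
  turn=[
    [0,-0.0005,0],
    [0,-0.0003,0],
  ],
  dp=[
    [0.03,0,0.004],
    [0.01,0,0.003],
  ],
  jaw=[1,1],
)

```text
clock: 41.93
tool_pos: [0.5397, -0.0002, 0.0482]
eef_rot: [0.991, 0.135, 0.001, -0.0]
contact_force: [-3.0, -1.0, -2.3]
opening: 0.11
```

```bash
python3 - <<'E'
from h import *
go([.5383,-.0002,.0472],yaw=15.5); rot(15.5)
E
```

```text
tcp [ 5.397e-01 -2.000e-04  4.820e-02] yaw 15.54 tilt [0.002  0.0011] units [-0.054 -0.014  0.038] F [-3.04 -0.97 -2.26] M [-0.199  0.81  -0.029] t 41.9333
turn z units 0.0001
turn units to level, yaw 15.5 [-0.0001 -0.0004  0.0001]
```

Push drag is 3.2 N too. It ended 1.4 mm past the grip position, so I'll check where the line stood before this test in the last knob-view picture.

```bash
python3 - <<'E'
from h import *
a=[cv2.resize(cv2.imread(f'pics/{n}.png')[190:235,255:335],None,fx=9,fy=6.6,interpolation=cv2.INTER_CUBIC) for n in('w20','w21')]
cv2.imwrite('pics/c21.png',np.vstack(a))
E
```

```text
(no output)
```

View pics/c21.png

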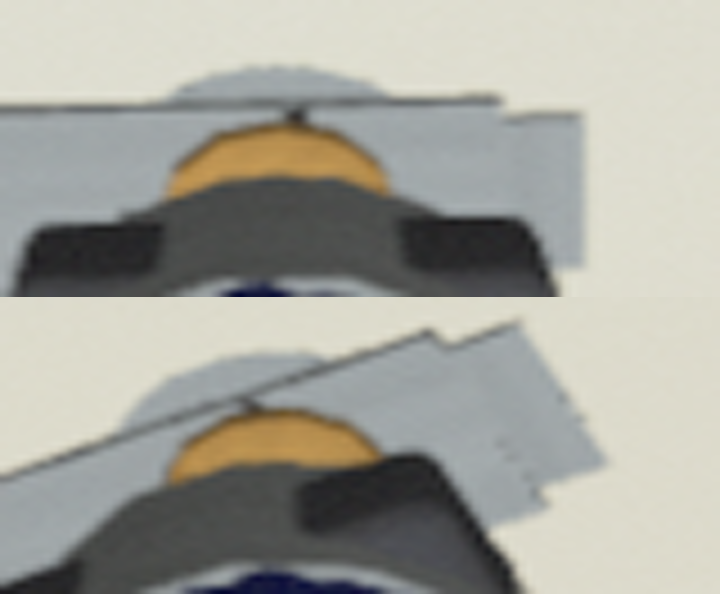

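```bash
python3 - <<'E'
from h import *
q=lambda x,y:(255+(x+.5)/9-.5,190+(y+.5)/6.6-.5)
for n,oy,m,sp,ft in(('w20',0,(296,113),[(172,100),(385,97),(278,66)],[(167,192),(390,190),(278,125)]),('w21',297,(252,402),[(125,427),(260,352)],[(168,480),(382,458),(275,410)])):
    print(n,'mark',stand(onz(n,q(m[0],m[1]-oy),.033)))
    print(' spot',[stand(onz(n,q(x,y-oy),.03))[:2] for x,y in sp]); print(' foot',[stand(onz(n,q(x,y-oy),.035))[:2] for x,y in ft])
E
```

```text
w20 mark [0.0013 0.0093 0.033 ]
 spot [array([-0.0077,  0.0101]), array([0.0078, 0.0099]), array([0.0001, 0.0133])]
 foot [array([-0.0082,  0.002 ]), array([0.0079, 0.0018]), array([-0.    ,  0.0086])]
w21 mark [0.0018 0.009  0.033 ]
 spot [array([-0.008,  0.01 ]), array([0.0042, 0.0126])]
 foot [array([-0.0069,  0.005 ]), array([0.008 , 0.0004]), array([0.0031, 0.0081])]
```

The line was at +1.8 mm before this test (tracked in stand coordinates), so it's now about +3.2 mm. I'll pull back about 3.2 mm, which also gives another drag reading.

>>> move_arm(
  turn=[
    [0,-0.0003,0],
    [0,0,0],
    [0,0,0],
    [0,0,0],
    [0,0,0],
  ],
  dp=[
    [-0.04,0,0.004],
    [-0.04,0,0],
    [-0.04,0,0],
    [-0.03,0,0],
    [-0.03,0,0],
  ],
  jaw=[1,1,1,1,1],
)

```text
clock: 42.35
tool_pos: [0.5375, -0.0003, 0.0486]
eef_rot: [0.991, 0.135, 0.003, -0.001]
contact_force: [2.3, 0.7, -4.1]
opening: 0.111
```

```bash
python3 - <<'E'
from h import *
go([.5366,-.0011,.048],yaw=15.5); rot(15.5)
E
```

```text
tcp [ 5.375e-01 -3.000e-04  4.860e-02] yaw 15.57 tilt [0.005  0.0028] units [-0.045  0.023  0.025] F [ 2.32  0.66 -4.1 ] M [ 0.041 -0.414 -0.021] t 42.35
turn z units 0.0002
turn units to level, yaw 15.5 [-0.0002 -0.0009  0.0002]
```

>>> move_arm(
  turn=[
    [0,-0.0005,0],
    [0,-0.0003,0],
    [0,0,0],
  ],
  dp=[
    [-0.01,0.01,0.01],
    [-0.01,0,0.005],
    [0,0,0],
  ],
  jaw=[1,1,1],
)

```text
clock: 42.6
tool_pos: [0.5366, -0.0006, 0.0484]
eef_rot: [0.991, 0.136, -0.0, -0.001]
contact_force: [3.5, 1.0, -2.4]
opening: 0.113
```

```bash
python3 - <<'E'
from h import *
go([.5366,-.0011,.048],yaw=15.5); rot(15.5)
E
```

```text
tcp [ 0.5366 -0.0006  0.0484] yaw 15.59 tilt [-0.0007  0.0013] units [-0.007  0.02   0.015] F [ 3.51  1.01 -2.41] M [ 0.252 -0.757  0.006] t 42.6
turn z units 0.0003
turn units to level, yaw 15.5 [-0.0002  0.0001  0.0003]
```

>>> move_arm(
  turn=[
    [0,0,0],
    [0,0,0],
    [0,0,0],
    [0,0,0],
    [0,0,0],
    [0,0,0],
    [0,0,0],
    [0,0,0],
    [0,0,0],
    [0,0,-0.015],
  ],
  dp=[
    [0.01,0,0.01],
    [0,0,0],
    [0,0,0],
    [0,0,-0.4],
    [0,0,-0.7],
    [0,0,-0.8],
    [0,-0.4,-0.8],
    [0,-0.5,-0.8],
    [0,-0.5,-0.8],
    [0,0,-0.5],
  ],
  jaw=[1,0.2,0.2,0.2,0.1,0,-0.1,-0.1,-0.1,-0.1],
)

```text
clock: 43.43
tool_pos: [0.5257, 0.0355, 0.1704]
eef_rot: [0.983, 0.184, -0.001, -0.001]
contact_force: [0.6, -0.0, 0.5]
opening: 0.55
```

>>> move_arm(
  turn=[
    [0,0,-0.019],
    [0,0,-0.019],
    [0,0,-0.019],
    [0,0,-0.019],
    [0,0,-0.019],
    [0,0,0],
    [0,0,0],
  ],
  dp=[
    [0,0,0],
    [0,0,0],
    [0,0,0],
    [0,0,0],
    [0,0,0],
    [0,0,0],
    [0,0,0],
  ],
  jaw=[-0.1,-0.1,-0.1,-0.1,-0.1,-0.1,-0.1],
)

```text
clock: 44.02
tool_pos: [0.5259, 0.032, 0.1679]
eef_rot: [0.887, 0.462, -0.002, -0.001]
contact_force: [-0.8, -0.2, -0.4]
opening: 0.547
```

```bash
python3 - <<'E'
from h import *
w=snap('wrist','w22'); s=snap('side','s22'); go([.6213,.0228,.113],yaw=15.5)
p=proj('w22',[.6213,.0229,.035]); print(p)
cv2.imwrite('pics/c22.png',np.hstack([cv2.resize(w,(400,300)),cv2.resize(s,(400,300))]))
x,y=p.astype(int); cv2.imwrite('pics/c23.png',cv2.resize(w[max(0,y-25):y+25,x-30:x+30],None,fx=12,fy=12,interpolation=cv2.INTER_CUBIC)); print(x-30,max(0,y-25))
E
```

```text
tcp [0.5263 0.0322 0.1679] yaw 55.0 tilt [-0.0036 -0.0006] units [1.879 3.335 2.184] F [-0.95 -0.48 -0.27] M [ 0.003 -0.014  0.036] t 44.1167
turn z units 0.1097
[388.21307327 141.13019944]
358 116
```

View pics/c22.png

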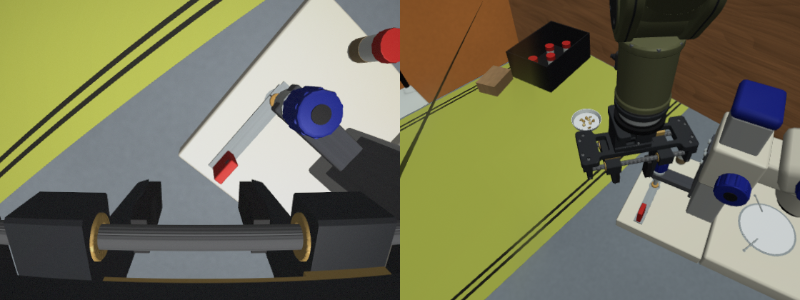

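View pics/c23.png

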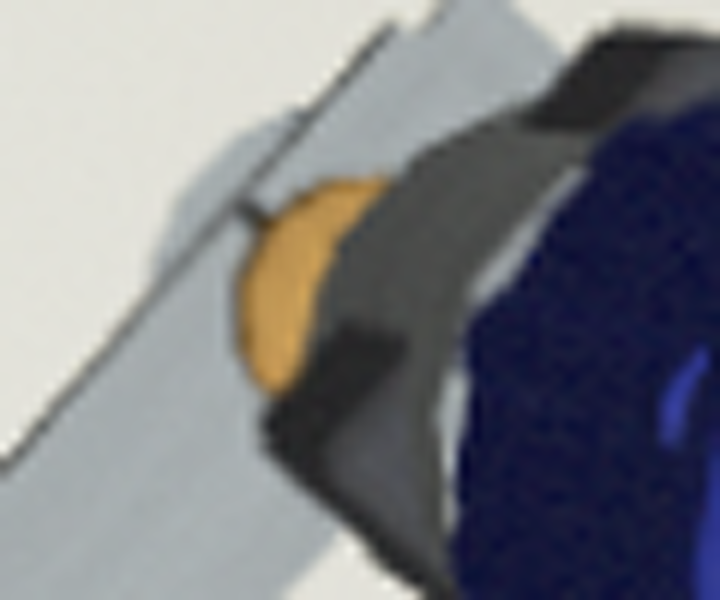

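The line meets the blade's edge midway between the two points where the steel spot emerges, so it's on the middle to within about 0.3 mm. A last check of the bystanders, then I hand in.

```bash
python3 - <<'E'
from h import *
q=lambda x,y:(358+(x+.5)/12-.5,116+(y+.5)/12-.5)
print('mark',stand(onz('w22',q(240,206),.033)),'spot mid',[stand(onz('w22',q(*p),.03))[:2] for p in((300,110),(152,285))])
t=snap('top','t22'); 
for n in('top0','t22'):
    hs=cv2.cvtColor(cv2.imread(f'pics/{n}.png'),cv2.COLOR_BGR2HSV)
    m=((hs[...,0]<12)|(hs[...,0]>172))&(hs[...,1]>150)&(hs[...,2]>60)
    c,l,s,ce=cv2.connectedComponentsWithStats(m.astype(np.uint8)); print(n,[(ce[i].round(1),s[i,4]) for i in range(1,c) if s[i,4]>40 and ce[i][0]>100])
E
```

```text
mark [-0.0005  0.0103  0.033 ] spot mid [array([0.007 , 0.0108]), array([-0.0076,  0.0106])]
top0 [(array([348.7, 142.8]), np.int32(240)), (array([242.9, 170. ]), np.int32(235)), (array([159.2, 294.2]), np.int32(130))]
t22 [(array([348.7, 142.9]), np.int32(244)), (array([242.9, 170. ]), np.int32(235))]
```

The mark is at -0.5 mm (spot centre at -0.3 mm), and both vials are where they started. Handing in.

```bash
python3 - <<'E'
from h import *
print(r.finish_job(), r.get_state()['clock'])
E
```

```text
the job is handed in; nothing more can be done
the job is handed in; nothing more can be done
```

The gauge is in the gap with its line under the middle of the foot, and the foot drags on it at roughly 3 N. I handed the job in shortly after 44 s of the 72 s, with the gripper clear of everything.

**How it went:** I slid the blade in flat along the deck, then turned the knob clockwise in steps. I pulled on the gauge after 1.46, 1.97 and 2.42 rad. At 2.42 rad it dragged at about 4.4 N, so I backed the knob off 0.14 rad.

**Last checks:**
- **Line:** it is at -0.5 mm along the blade in the last wrist view, against -0.3 mm for the spot centre, so within about 0.3 mm.
- **Drag:** pull readings at the final knob setting were 2.7 to 4.1 N, averaging about 3.2 N. A final pull read 3.65 N while I was still lifting the gauge slightly, so take it as 3 to 3.7 N.
- **Vials and dish:** both vial caps are where they were at the start in the top view. I didn't measure the dish again, but the arm never went near it.

**What went less smoothly:** while sliding the gauge back in one test, the blade dug into the deck. That reached about 14 N vertically before I eased it off. Where readings were mixed, the wrist's vertical load was the main source of scatter.

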